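# Stopper the melting tank and hold the probe thermometer in its port

## Task

The melting tank is preheating and its temperature has to be checked with the lid closed up. First push the square white stopper fully home into the square filling port of the lid and let go of it; then take the probe thermometer out of its rack, lower its stem upright through the round probe port without ever touching the port or any other part of the tank, and finish while still holding it there for the reading, still and upright, the stem centred in the port and its tip about halfway between the lid and the tank floor. Leave the other things on the table where they are.

Things in the scene. Friction and masses are not known exactly. Their poses are not given: they have to be found in the camera images.
- melter: Melting tank, fixed steel box, housing 215 (x) by 320 mm (y); black control box 200 mm wide projects 36 mm from its -x side, knob 20 mm more. Origin on the table under the housing's centre, z up, turn up to 17 deg. Lid: underside 111 mm, top 115 mm above the table; tank floor inside at 35 mm, so halfway is 73 mm. Lid handle in the middle, a bar along x, 90 mm long, top at 142 mm.
- fill_mouth (a point): Centre of the top edge of the square filling port, on the lid at +85 mm along the tank's y: a metal collar 60 x 60 mm outside, sides parallel to the tank's x and y, top 137 mm above the table (22 mm above the lid), with a square opening of 47 x 47 mm right through collar and lid (26 mm deep).
- probe_mouth (a point): Centre of the upper mouth of the round probe port, on the lid at -85 mm along the tank's y: an upright metal tube stub with a 34 mm flange, mouth 143 mm above the table, bore 20 mm in diameter going straight down 32 mm through stub and lid into the tank.
- stopper: Square stopper, white plastic, loose, 0.09 to 0.17 kg, upright on the table, any turn. Origin at the centre of its underside, z up. Shank 44 x 44 mm, 0 to 24 mm, lowest 10 mm tapering to 37 x 37; flange 60 x 60 mm, 24 to 30 mm; square grip 26 x 26 mm, 30 to 62 mm; all parallel to its x and y. Fully home the flange lies on the collar, origin 113 mm above the table. Fits in any of 4 square turns.
- rack: Probe rack, fixed steel sheet; origin on the table under its middle. Base 100 (x) x 120 (y) x 4 mm; upright sheet at x = +28 mm; top plate 60 x 120 x 6 mm, its top 135 mm above the table, with two 20 mm through holes at y = +30 mm (holds the thermometer) and y = -30 mm (empty). Rack and stopper stand on opposite sides of the tank; which side varies.
- probe: Probe thermometer, loose, 0.08 to 0.14 kg, hanging upright in the rack. Origin at the tip of its stem, z up along it. Steel stem 5 mm in diameter, 0 to 110 mm; black boss 16 mm in diameter, 110 to 120 mm, loose in the rack's hole; white flat-sided handle 26 (x) by 20 mm (y), 120 to 220 mm, dark displays on its +x and -x faces. Its underside rests on the rack. Lift 125 mm straight up to clear.
- probe_stem (a point): Point on the axis of the thermometer's stem, 55 mm above the tip (about in the middle of the probe port's bore when the tip is at mid-depth).
- jar: Not to be moved: white storage jar with lid, 84 mm diameter, 125 mm tall; origin at the centre of its underside.
- palette: Not to be moved: steel spatula with wooden handle, lying flat, 280 mm long; origin at the centre of its underside (its middle).
- pastry_ring: Not to be moved: steel pastry ring, 80 mm diameter, 45 mm tall; origin at the centre of its underside.
- shaker: Not to be moved: steel shaker, 56 mm diameter, 82 mm tall; origin at the centre of its underside.
- cup: Not to be moved: small steel cup, 64 mm diameter at the rim, 55 mm tall; origin at the centre of its underside.
Not all that is in view belongs to the job. There is more than one size of the probe; the job needs the smallest. Leave any orange look-alike of the stopper alone.

How it is judged (in metres and radians):
On the way, in this order (a step that is already met when the one before it is completed fails the run):
1. the stopper is fully home in the filling port and let go, the thermometer still in its rack (horizontal distance between stopper and fill_mouth below 0.004 m and z of stopper in the frame of melter below 0.1165 m and angle between stopper's own z axis and vertical below 0.05 rad and contact force between the fingers and stopper below 0.1 N and distance of probe from where it was at the start of the episode below 0.01 m), for 0.3 s.
2. the thermometer's tip has entered the bore of the probe port (z of probe in the frame of probe_mouth below -0.01 m and horizontal distance between probe and probe_mouth below 0.008 m), for 0.1 s.
At the end, for the whole second after the job is handed in: Thermometer held in the fingers, still, upright within 4 degrees, touching no part of the tank; stem within 4 mm and tip within 6 mm of the port's axis, tip 53 to 93 mm above the table; stopper let go and home within 3.5 mm in height, 4 mm sideways, 3 degrees (horizontal distance between stopper and fill_mouth below 0.004 m and z of stopper in the frame of melter below 0.1165 m and angle between stopper's own z axis and vertical below 0.05 rad and z of probe in the frame of melter between 0.053 and 0.093 m and horizontal distance between probe_stem and probe_mouth below 0.004 m and horizontal distance between probe and probe_mouth below 0.006 m and angle between probe's own z axis and vertical below 0.07 rad and contact force between the fingers and probe above 1 N and contact force between probe and melter below 0.2 N and linear speed of probe below 0.01 m/s and contact force between the fingers and stopper below 0.1 N); the arm keeps its last pose, push and grip.
It fails at once if the thermometer touches the tank, its lid or its ports (contact force between probe and melter above 0.3 N).
It fails at once if another thing on the table is moved more than 30 mm (distance of any of jar, palette, pastry_ring, shaker, cup from where it was at the start of the episode above 0.03 m).
It also fails if it takes over 72 s, if anything falls off the work surface, if the arm or the gripper's body presses on something with over 40 N, if the wrist force passes 120 N, or if a joint passes its speed limit or range.

## Robot

A 6-joint arm with a two-finger parallel gripper is mounted at the origin on the work surface. World frame = base frame: x ahead of the robot, y to its left, z up, the work surface at z = 0. Lengths are in mm, angles in rad, forces in N, time in s.
With the tool pointing down it reaches from about 325 to 850 mm from the base axis. Payload 15.5 kg.
Tool frame: the origin (TCP) lies at the centre of the arm's flange, where the gripper is bolted on; the fingertips stand 191 mm ahead of it and the grasp point (between the pads) lies 172 mm ahead of it; x points along the fingers, y is the direction in which the jaws open and shut, and the axes are right-handed (so a half turn about x gives the same grasp; the last joint's range is limited). The gripper opens to 91 mm and grips with 3 to 60 N. Pads are 32 mm wide; open, the fingers measure 118 mm over their backs; the gripper's body (76 mm by 178 mm) begins 60 mm behind the grasp point.
Start: joints at [-1.3, 0.494, 1.345, -0, 1.302, -0.096], TCP at [224.145, -583.427, 404.715] pointing down, gripper open.
Joint ranges: [-2.91, 2.91], [-0.82, 2.16], [0.22, 2.67], [-1.22, 4.37], [0.12, 2.79], [-3.08, 3.08]. Speed limits (rad/s): [1.89, 1.89, 2.57, 3.01, 3.01, 3.01].

## Interface

Orientations are given as a unit quaternion [w, x, y, z].
In Python, from workcell import * gives the robot as it stands.
- The arm moves only by the tool move_arm, never from a script. Its argument "targets" is a list of rows, each an object with "travel": the shift along the tool's x, y, z in cm, a list of three; "delta_rot": the turn, a rotation vector about the tool's x, y, z in degrees, a list of three. A call has 1 to 12 rows; each row is the pose to reach, as a shift and turn from the pose commanded when the call began, along the tool's axes at that moment; what a row does not reach only later rows make up. A row lasts 1/10 s, in which the tool goes at most 50 mm and 8.59 degrees, less where a joint would pass 70% of its speed; a pose out of reach is approached as far as the arm can. A call with a gripper value outside its range is refused whole. "fingers" is the closure, from -1 (fully open) to 1 (shut), set as the call begins (left out, the last holds). The fingers move at their own pace and stop on an object; "squeeze" is the grip in N (left out, the last holds). Time passes only in rows, so rows that repeat a pose let the fingers close. It gives the time, the measured TCP pose, the force and the opening at its end, in the units of the state.
- observe(): the state, without advancing time (a new reading comes with each control period).
- grab_frame(name): name is "scene" or "top" or "wrist"; returns (picture, depth): 384x512x3 uint8, red, green, blue; 384x512 float32, mm along the optical axis (not along the pixel's ray), 0 where there is no reading.
- camera_info(name): a dict with "fov_y" (degrees; the focal length in pixels is half the picture's height over the tangent of half this angle, whatever the lens; pixels are square), "cx", "cy" (the principal point, pixels), "extrinsics" (4x4, takes a point from camera to world coordinates). Camera axes: x right, y down, z forward; pixel columns grow to the right and rows downward; lengths in mm; the calibration is good to about 2 mm. A picture is of the moment at which its call begins: read the wrist's pose just before it. camera_info takes no time and is no camera call; for the wrist camera it gives the pose at the moment of the call.
- close_job(): hands the job in, once; it reports no verdict.
The state is a dict: "time_s": time; "q": joint angles; "qd": joint speeds; "joint_efforts": joint torques, N m; "eef_pos": TCP position; "tool_rot": TCP orientation; "wrist_force": force on the tool from outside, world axes, zero at the start; "torque": the same for the moment, N m; "opening": opening from 0.0 (shut) to 1.0 (fully open).
Only numpy, scipy, OpenCV 4.12 (cv2) and the standard library are available. Lean on these libraries where they do the work, as an engineer would, in place of code of your own. Each camera call takes 0.05 s, during which the arm holds its last target.

## Working session

There is one attempt and no reset: what is moved stays moved. The work goes in short steps, Python scripts to look and compute and a tool call to move; the robot and the scene stay as the last step left them, time stands still between calls to the robot, and variables do not carry over. Pictures are saved under pics/ and viewed, and the job is handed in when it is done.

Besides the shell and the picture viewer there is one more tool, called after "Emit:" by a JSON object that holds its "api" and its "payload". move_arm: Moves the arm, as the interface text tells. Its arguments: {"type":"object","properties":{"targets":{"type":"array"},"fingers":{"type":"number"},"squeeze":{"type":"number"}},"required":["targets"]}

```bash
ls; mkdir -p pics; python3 - <<'E'
from workcell import *
import cv2,numpy as np
print(observe())
for n in ["scene","top","wrist"]:
    ci=camera_info(n); print(n,ci)
for n in ["scene","top"]:
    p,d=grab_frame(n)
    cv2.imwrite(f"pics/{n}0.png",p[:,:,::-1]); np.savez(f"{n}0.npz",p=p,d=d)
E
```

```text
pics
{'time_s': 0.0, 'q': array([-1.29949665e+00,  4.94184174e-01,  1.34613103e+00, -2.25296439e-05,
        1.30249932e+00, -9.55497373e-02]), 'qd': array([-0.00231193,  0.00021199, -0.00028387,  0.00070969, -0.00105065,
        0.00172018]), 'joint_efforts': array([ 8.52078356e-04, -8.78819418e+01, -3.81861770e+01,  7.07425852e-02,
        5.30026748e-02, -4.58527177e-05]), 'eef_pos': array([ 224.10322802, -583.28081772,  404.1375429 ]), 'tool_rot': array([-0.12854719, -0.69519885, -0.1294065 ,  0.69528997]), 'wrist_force': array([ 0.17510748, -0.02874501,  0.11822913]), 'torque': array([-0.00201407, -0.0212919 , -0.00627986]), 'opening': 0.9951292579196104}
scene {'fov_y': 49.518589572599474, 'cx': 257.3983844244445, 'cy': 182.80031855698164, 'extrinsics': array([[-6.20083635e-01,  6.22837625e-01, -4.77042534e-01,
         1.00978329e+03],
       [ 7.84531709e-01,  4.90334829e-01, -3.79581023e-01,
         4.89190271e+02],
       [-2.50677360e-03, -6.09626975e-01, -7.92684469e-01,
         1.06813797e+03],
       [ 0.00000000e+00,  0.00000000e+00,  0.00000000e+00,
         1.00000
[... 194 characters left out ...]

       [-9.99955140e-01,  6.00859324e-03, -7.32221801e-03,
         2.99500393e+01],
       [ 6.05940266e-03, -1.88374077e-01, -9.82078658e-01,
         1.49013056e+03],
       [ 0.00000000e+00,  0.00000000e+00,  0.00000000e+00,
         1.00000000e+00]])}
wrist {'fov_y': 67.89745857399448, 'cx': 254.70360121084664, 'cy': 194.91169646336397, 'extrinsics': array([[ 3.57168345e-01, -8.99486123e-01, -2.51705160e-01,
         2.93815929e+02],
       [-9.34039049e-01, -3.44344879e-01, -9.48559892e-02,
        -5.57063767e+02],
       [-1.35173671e-03,  2.68982005e-01, -9.63144254e-01,
         3.84230301e+02],
       [ 0.00000000e+00,  0.00000000e+00,  0.00000000e+00,
         1.00000000e+00]])}
```

View pics/scene0.png

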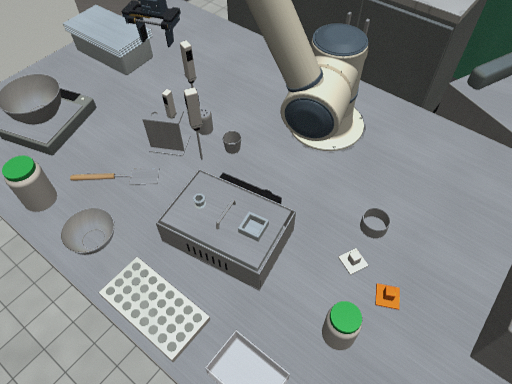

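View pics/top0.png

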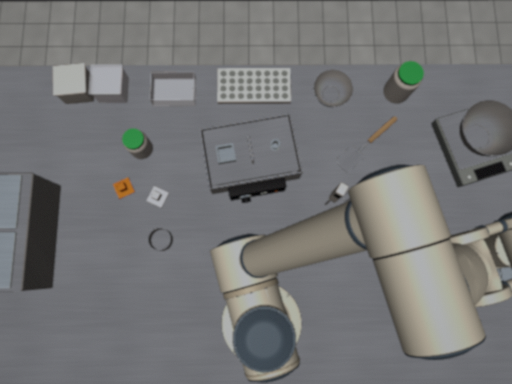

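```bash
cat > h.py <<'E'
import numpy as np,cv2
from workcell import *
from scipy.spatial.transform import Rotation as R
def K(ci,h=384):
    f=h/2/np.tan(np.radians(ci['fov_y']/2)); return f,ci['cx'],ci['cy']
def dep(ci,u,v,d):
    f,cx,cy=K(ci); T=np.array(ci['extrinsics'])
    u,v,d=map(np.asarray,(u,v,d))
    P=np.stack([(u-cx)/f*d,(v-cy)/f*d,d*1.0],-1)
    return P@T[:3,:3].T+T[:3,3]
def atz(ci,u,v,z):
    f,cx,cy=K(ci); T=np.array(ci['extrinsics'])
    r=T[:3,:3]@np.array([(u-cx)/f,(v-cy)/f,1]); s=(z-T[2,3])/r[2]
    return T[:3,3]+s*r
def cloud(ci,d):
    v,u=np.mgrid[:384,:512]; return dep(ci,u,v,d)
def proj(ci,P):
    f,cx,cy=K(ci); T=np.array(ci['extrinsics'])
    q=(np.asarray(P)-T[:3,3])@T[:3,:3]
    return np.stack([q[...,0]/q[...,2]*f+cx,q[...,1]/q[...,2]*f+cy],-1)
def crop(p,u0,v0,u1,v1,s,name):
    c=cv2.resize(p[v0:v1,u0:u1,::-1],None,fx=s,fy=s,interpolation=cv2.INTER_CUBIC); cv2.imwrite('pics/'+name,c)
E
python3 - <<'E'
from h import *
s=np.load('scene0.npz');t=np.load('top0.npz')
crop(s['p'],120,30,260,170,5,'s0rack.png')
crop(s['p'],150,160,310,290,5,'s0tank.png')
crop(t['p'],190,100,350,220,5,'t0tank.png')
crop(t['p'],100,120,200,260,4,'t0stop.png')
E
```

```text
(no output)
```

View pics/s0rack.png

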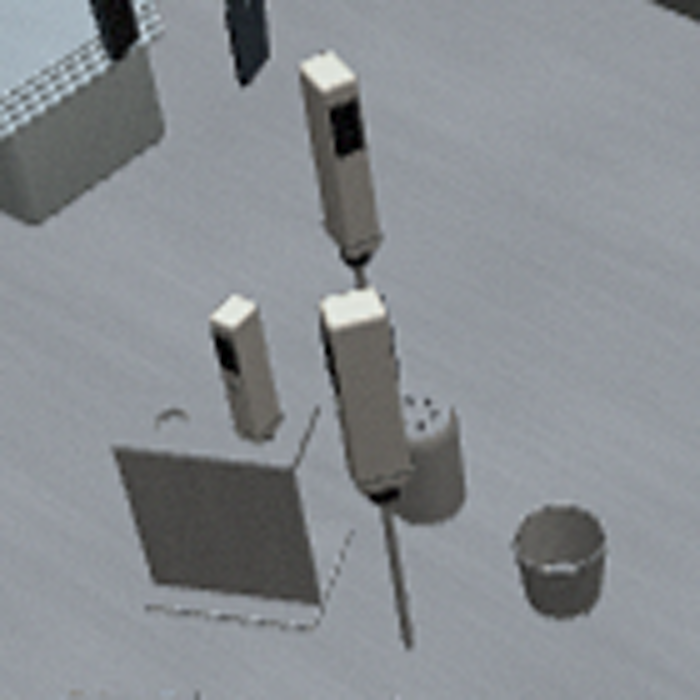

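View pics/s0tank.png

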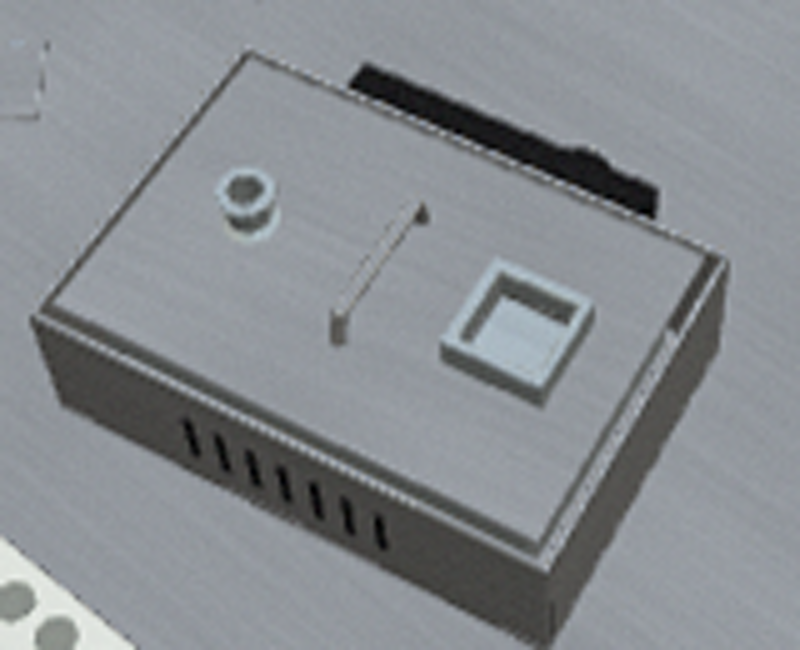

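View pics/t0tank.png

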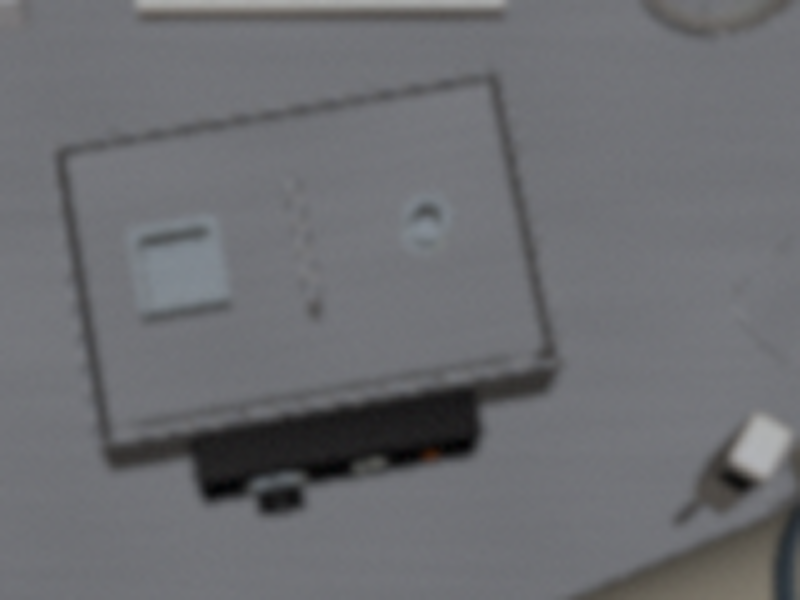

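View pics/t0stop.png

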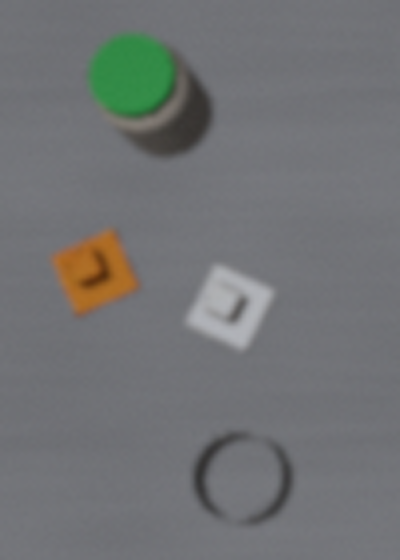

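```bash
python3 - <<'E'
from h import *
s=np.load('scene0.npz');t=np.load('top0.npz')
cs,ct=camera_info('scene'),camera_info('top')
C=cloud(cs,s['d']);Ct=cloud(ct,t['d'])
# heights in scene: table check
print('table z',[C[v,u].round(1) for u,v in [(300,180),(330,150),(110,230)]])
print('table z top',[Ct[v,u].round(1) for u,v in [(320,130),(190,220)]])
# stopper
for n,(u,v),z in [('grip t',(155,194.5),62),('ring',(160.5,239),45)]: print(n,atz(ct,u,v,z).round(1))
def show(n,CC,pts):
    for u,v in pts: print(n,(u,v),CC[v,u].round(1))
# scene pixels: crop s0tank origin (150,160) /5
tp=lambda a,b:(150+a/5,160+b/5)
# lid corners z? collar corners at z=137
for a,b in [(500,260),(594,312),(541,392),(443,342)]: print('collar',atz(cs,*tp(a,b),137).round(1))
print('probe mouth',atz(cs,*tp(246,190),143).round(1))
tt=lambda a,b:(190+a/5,100+b/5)
for a,b in [(128,226),(214,216),(230,304),(140,318)]: print('collar t',atz(ct,*tt(a,b),137).round(1))
print('probe mouth t',atz(ct,*tt(425,220),143).round(1))
# rack
tr=lambda a,b:(120+a/5,30+b/5)
for n,a,b,z in [('hTop',239,313,220+15),('hole',172,418,135),('pl',115,448,135),('pl',295,468,135),('pl',320,405,135),('base',150,583,0),('base',318,604,0)]: print(n,atz(cs,*tr(a,b),z).round(1))
for n,a,b in [('hTop',239,313),('h2',350,310),('h3',330,72),('plate mid',210,440),('hfoot',262,435)]:
    u,v=map(int,map(round,tr(a,b))); print(n,C[v,u].round(1))
p,d=grab_frame('wrist'); ci=camera_info('wrist'); cv2.imwrite('pics/w0.png',p[:,:,::-1]); np.savez('w0.npz',p=p,d=d)
E
```

```text
table z [array([272.5,  79.6,   0.3]), array([102.7,  86.8,   2.6]), array([ 782.9, -241.5,   22.8])]
table z top [array([ 688. , -226.3,    1.3]), array([353.8, 252.1,  -2. ])]
grip t [435.9 365.8  62. ]
ring [283.3 345.1  45. ]
collar [539.   88.9 137. ]
collar [533.9 148.3 137. ]
collar [589.  156.2 137. ]
collar [597.1  97.7 137. ]
probe mouth [592.3 -46.1 143. ]
collar t [589.7 150.8 137. ]
collar t [596.4  93.  137. ]
collar t [535.1  82.1 137. ]
collar t [525.8 142.2 137. ]
probe mouth t [591.  -48.9 143. ]
hTop [ 405.8 -337.2  235. ]
hole [ 432.7 -395.9  135. ]
pl [ 474.5 -404.1  135. ]
pl [ 416.1 -300.5  135. ]
pl [ 364.5 -329.   135. ]
base [ 473.2 -413.6    0. ]
base [ 415.1 -308.1    0. ]
hTop [ 406.5 -335.7  234.7]
h2 [ 410.  -228.9  296.5]
h3 [ 254.3 -396.   298.7]
plate mid [ 432.  -361.2  135.4]
hfoot [ 412.8 -333.8  141.5]
```

View pics/w0.png

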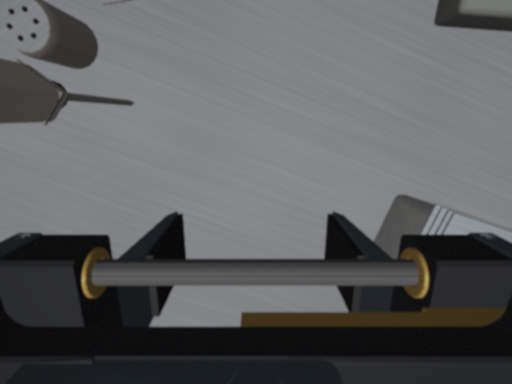

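```bash
python3 - <<'E'
from h import *
o=observe(); q=o['tool_rot']; Rt=R.from_quat([q[1],q[2],q[3],q[0]]).as_matrix(); print(Rt.round(4))
ci=camera_info('wrist'); T=np.array(ci['extrinsics'])
print('cam in tool',(Rt.T@(T[:3,3]-o['eef_pos'])).round(2)); print((Rt.T@T[:3,:3]).round(4))
ct=camera_info('top')
P=[atz(ct,100+a/4,120+b/4,30) for a,b in [(215,263),(274,290),(243,350),(185,322)]]
P=np.array(P);print(P.round(1),P.mean(0).round(1))
for i in range(4):
    e=P[(i+1)%4]-P[i];print(np.hypot(*e[:2]).round(1),np.degrees(np.arctan2(e[1],e[0])).round(1))
E
```

```text
[[-2.000e-04  3.586e-01 -9.335e-01]
 [ 9.000e-04 -9.335e-01 -3.586e-01]
 [-1.000e+00 -9.000e-04 -1.000e-04]]
cam in tool [ 19.91   0.56 -74.49]
[[ 1.000e-04 -2.691e-01  9.631e-01]
 [ 1.000e+00 -1.400e-03 -5.000e-04]
 [ 1.500e-03  9.631e-01  2.691e-01]]
[[473.4 379.   30. ]
 [448.6 325.7  30. ]
 [395.  351.3  30. ]
 [420.3 403.4  30. ]] [434.3 364.9  30. ]
58.7 -115.0
59.4 154.5
57.9 64.1
58.4 -24.7
```

```bash
cat >> h.py <<'E'
def Rj(deg):
    a=np.radians(deg); c,s=np.cos(a),np.sin(a)
    return np.array([[0,c,s],[0,s,-c],[-1,0,0]],float)
def pose():
    o=observe(); q=o['tool_rot']; return o['eef_pos'],R.from_quat([q[1],q[2],q[3],q[0]]).as_matrix()
def plan(way):
    p,Rt=pose(); print('at',p.round(1),'jaw',np.degrees(np.arctan2(Rt[1,1],Rt[0,1])).round(2))
    for x,y,z,j in way:
        Rn=Rj(j); print('travel cm',(Rt.T@(np.array([x,y,z])-p)/10).round(2),'rot',np.degrees(R.from_matrix(Rt.T@Rn).as_rotvec()).round(2))
E
python3 - <<'E'
from h import *
plan([(224,-583,550,-69),(450,-50,550,-69+43),(435,365,400,-25.4),(435,365,300,-25.4)])
E
```

```text
at [ 224.1 -583.3  404.3] jaw -68.99
travel cm [-14.57  -0.05  -0.  ] rot [ 0.01 -0.01  0.05]
travel cm [-14.53 -41.7  -40.21] rot [-4.299e+01 -3.000e-02  5.000e-02]
travel cm [  0.51 -80.96 -53.69] rot [-4.359e+01 -3.000e-02  5.000e-02]
travel cm [ 10.51 -80.95 -53.69] rot [-4.359e+01 -3.000e-02  5.000e-02]
```

Emit:
{"api": "move_arm", "payload": {"targets": [{"travel": [-14.5,0,0],"delta_rot": [0,0,0]},{"travel": [-14.5,0,0],"delta_rot": [0,0,0]},{"travel": [-14.5,0,0],"delta_rot": [0,0,0]},{"travel": [-14.5,-41.7,-40.2],"delta_rot": [-43,0,0]},{"travel": [-14.5,-41.7,-40.2],"delta_rot": [-43,0,0]},{"travel": [-14.5,-41.7,-40.2],"delta_rot": [-43,0,0]},{"travel": [-14.5,-41.7,-40.2],"delta_rot": [-43,0,0]},{"travel": [-14.5,-41.7,-40.2],"delta_rot": [-43,0,0]},{"travel": [-14.5,-41.7,-40.2],"delta_rot": [-43,0,0]},{"travel": [-14.5,-41.7,-40.2],"delta_rot": [-43,0,0]},{"travel": [-14.5,-41.7,-40.2],"delta_rot": [-43,0,0]},{"travel": [-14.5,-41.7,-40.2],"delta_rot": [-43,0,0]}], "fingers": 0.0}}

```text
time_s: 1.35
eef_pos: [399.7, -167.0, 549.8]
tool_rot: [0.375, 0.6, 0.375, -0.6]
wrist_force: [1.9, -0.3, 0.5]
opening: 0.498
```

```bash
python3 - <<'E'
from h import *
print(observe()['time_s'],observe()['opening'])
plan([(560,40,550,-10),(435,365,400,-25.4),(435,365,310,-25.4)])
E
```

```text
1.35 0.4977162092261108
at [ 399.7 -167.   549.8] jaw -26.0
travel cm [-2.000e-02  5.340e+00 -2.564e+01] rot [-1.6e+01  0.0e+00 -1.0e-02]
travel cm [ 14.97 -20.15 -49.37] rot [-0.6   0.   -0.01]
travel cm [ 23.97 -20.15 -49.37] rot [-0.6   0.   -0.01]
```

```bash
python3 - <<'E'
from h import *
plan([(578,46,450,9.3)])
E
```

```text
at [ 399.7 -167.   549.8] jaw -26.0
travel cm [  9.98   6.69 -26.97] rot [-3.53e+01  1.00e-02 -1.00e-02]
```

Emit:
{"api": "move_arm", "payload": {"targets": [{"travel": [10,6.7,-27],"delta_rot": [-35.3,0,0]},{"travel": [10,6.7,-27],"delta_rot": [-35.3,0,0]},{"travel": [10,6.7,-27],"delta_rot": [-35.3,0,0]},{"travel": [10,6.7,-27],"delta_rot": [-35.3,0,0]},{"travel": [10,6.7,-27],"delta_rot": [-35.3,0,0]},{"travel": [10,6.7,-27],"delta_rot": [-35.3,0,0]},{"travel": [10,6.7,-27],"delta_rot": [-35.3,0,0]},{"travel": [10,6.7,-27],"delta_rot": [-35.3,0,0]},{"travel": [10,6.7,-27],"delta_rot": [-35.3,0,0]},{"travel": [10,6.7,-27],"delta_rot": [-35.3,0,0]}]}}

```text
time_s: 2.35
eef_pos: [577.6, 43.5, 450.3]
tool_rot: [0.539, 0.458, 0.538, -0.458]
wrist_force: [-0.1, -1.0, -0.1]
opening: 0.504
```

```bash
cat >> h.py <<'E'
def snap(name,cam='wrist'):
    ci=camera_info(cam); p0=pose()[0]; p,d=grab_frame(cam)
    cv2.imwrite(f'pics/{name}.png',p[:,:,::-1]); np.savez(name+'.npz',p=p,d=d,E=ci['extrinsics'],fov=ci['fov_y'],cx=ci['cx'],cy=ci['cy'])
    return ci,p,d
def load(name):
    z=np.load(name+'.npz'); return dict(fov_y=float(z['fov']),cx=float(z['cx']),cy=float(z['cy']),extrinsics=z['E']),z['p'],z['d']
E
python3 - <<'E'
from h import *
ci,p,d=snap('w1'); print(observe()['time_s'],np.abs(observe()['qd']).max(),observe()['opening'])
plan([])
E
```

```text
2.4 0.0016741398181568513 0.5000400961606146
at [577.6  43.5 450.4] jaw 9.25
```

View pics/w1.png

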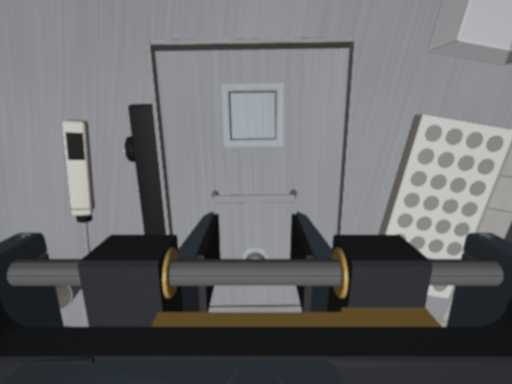

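```bash
python3 - <<'E'
from h import *
ci,p,d=load('w1')
crop(p,210,75,300,155,8,'w1c.png'); crop(p,140,30,370,300,2.6,'w1d.png'); crop(p,225,235,285,265,10,'w1e.png')
E
```

```text
(no output)
```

View pics/w1c.png

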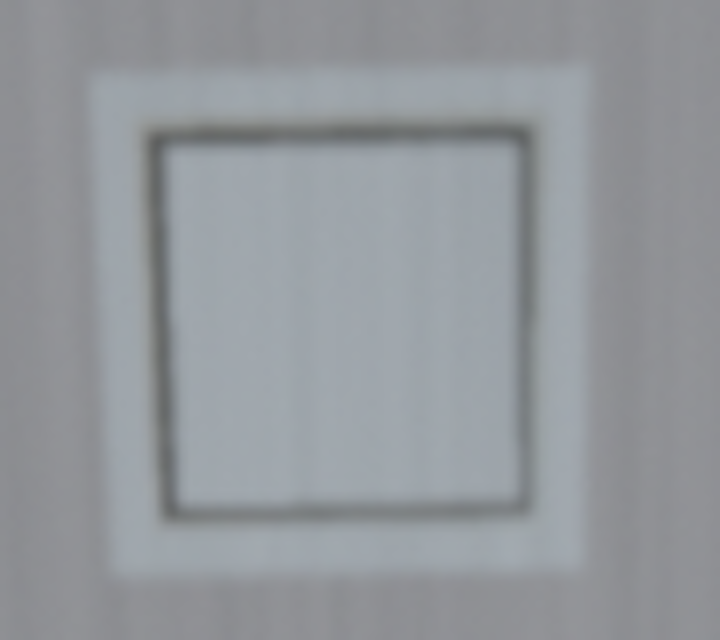

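View pics/w1e.png

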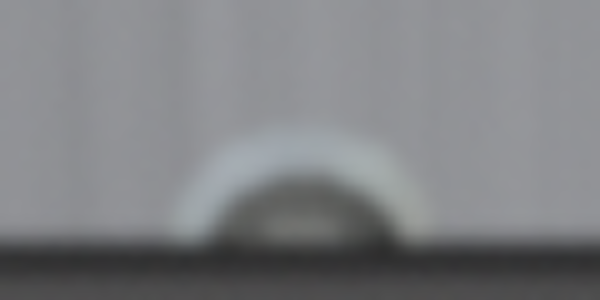

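```bash
python3 - <<'E'
from h import *
ci,p,d=load('w1')
def g(a,b,u0,v0,s): return u0+(a+.5)/s-.5, v0+(b+.5)/s-.5
def quad(pts,z,u0,v0,s):
    P=np.array([atz(ci,*g(a,b,u0,v0,s),z) for a,b in pts]); print('c',P.mean(0).round(1))
    for i in range(4):
        e=P[(i+1)%4]-P[i]; print(np.hypot(*e[:2]).round(1),(np.degrees(np.arctan2(e[1],e[0]))%90).round(2))
quad([(92,76),(588,68),(583,568),(112,576)],137,210,75,8)
quad([(146,130),(534,124),(530,516),(162,522)],137,210,75,8)
C=cloud(ci,d); print('collar z',C[84,230:280:10,2].round(1),'lid',C[170,180:330:30,2].round(1),'inside',C[115,245:265:5].round(1))
# probe port edge: bore circle top: left (205,240) right(410,240), top (305,170)
for a,b in [(205,240),(412,240),(305,172),(305,125)]: print(atz(ci,*g(a,b,225,235,10),143).round(1))
# lid line edges
E
```

```text
c [562.3 116.6 137. ]
59.7 10.03
59.6 10.08
60.0 10.12
59.7 9.79
c [562.2 116.8 137. ]
47.0 10.0
46.7 9.71
46.6 10.08
46.8 10.19
collar z [137.7 138.9 137.  136.6 136.1] lid [114.8 114.6 115.2 114.8 115. ] inside [[551.7 115.6  35.3]
 [558.3 116.7  37.1]
 [564.8 117.8  35.3]
 [571.4 118.8  34.3]]
[578.3 -36.4 143. ]
[601.1 -32.7 143. ]
[587.9 -26.4 143. ]
[587.  -20.8 143. ]
```

View pics/w1d.png

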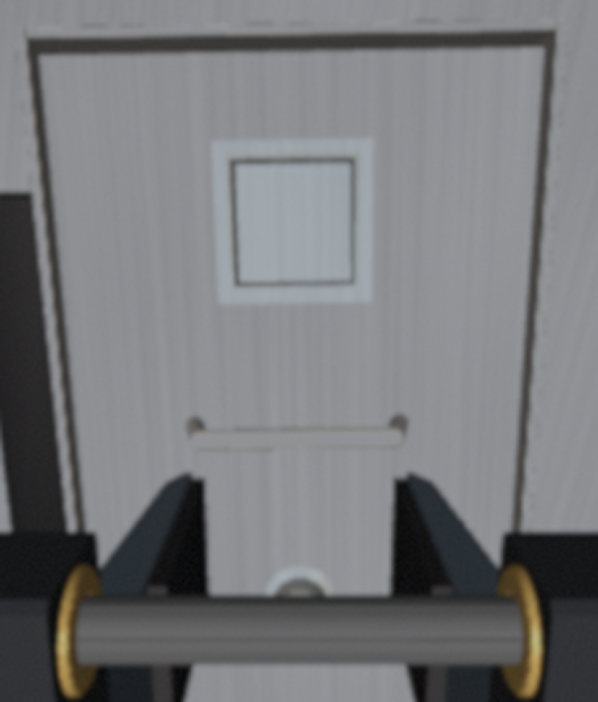

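```bash
python3 - <<'E'
from h import *
plan([(435,365,300,-25.4)])
E
```

```text
at [577.6  43.5 450.4] jaw 9.25
travel cm [ 15.02  -8.92 -34.03] rot [34.65 -0.   -0.05]
```

Emit:
{"api": "move_arm", "payload": {"targets": [{"travel": [15,-8.9,-34],"delta_rot": [34.6,0,0]},{"travel": [15,-8.9,-34],"delta_rot": [34.6,0,0]},{"travel": [15,-8.9,-34],"delta_rot": [34.6,0,0]},{"travel": [15,-8.9,-34],"delta_rot": [34.6,0,0]},{"travel": [15,-8.9,-34],"delta_rot": [34.6,0,0]},{"travel": [15,-8.9,-34],"delta_rot": [34.6,0,0]},{"travel": [15,-8.9,-34],"delta_rot": [34.6,0,0]},{"travel": [15,-8.9,-34],"delta_rot": [34.6,0,0]},{"travel": [15,-8.9,-34],"delta_rot": [34.6,0,0]},{"travel": [15,-8.9,-34],"delta_rot": [34.6,0,0]},{"travel": [15,-8.9,-34],"delta_rot": [34.6,0,0]}]}}

```text
time_s: 3.5
eef_pos: [435.8, 364.6, 300.4]
tool_rot: [0.378, 0.598, 0.378, -0.597]
wrist_force: [0.3, 0.2, 1.0]
opening: 0.499
```

```bash
python3 - <<'E'
from h import *
ci,p,d=snap('w2'); print(observe()['time_s'],np.abs(observe()['qd']).max())
plan([])
E
```

```text
3.55 0.004483705632257293
at [435.9 364.5 300.5] jaw -25.37
```

View pics/w2.png

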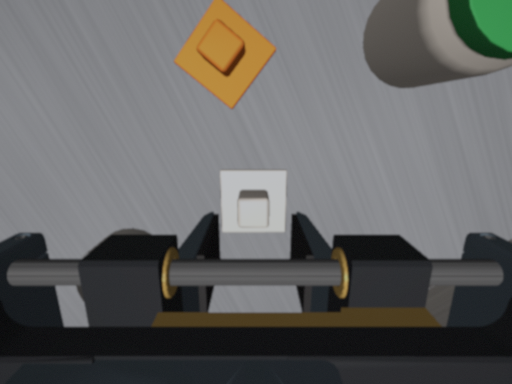

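```bash
python3 - <<'E'
from h import *
ci,p,d=load('w2')
crop(p,210,160,300,240,8,'w2c.png')
E
```

```text
(no output)
```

View pics/w2c.png

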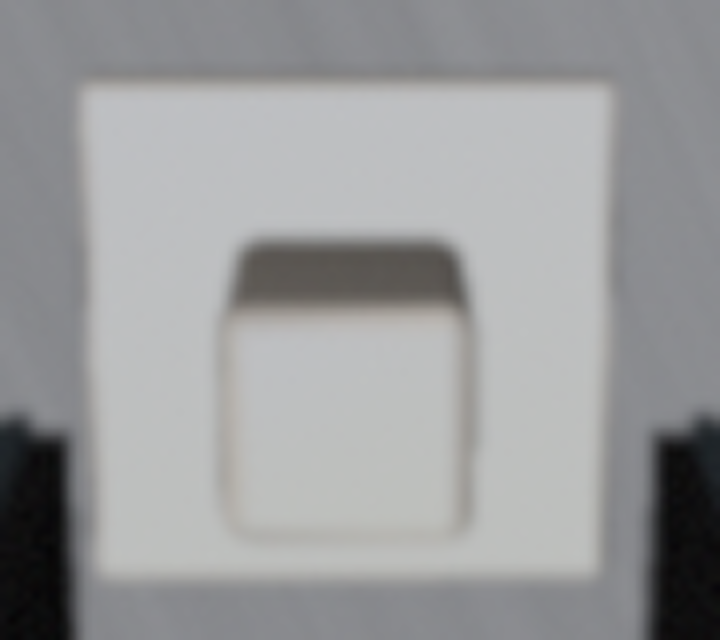

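```bash
cat >> h.py <<'E'
def g(a,b,u0,v0,s): return u0+(a+.5)/s-.5, v0+(b+.5)/s-.5
def quad(ci,pts,z,u0,v0,s):
    P=np.array([atz(ci,*g(a,b,u0,v0,s),z) for a,b in pts]); print('c',P.mean(0).round(1))
    for i in range(4):
        e=P[(i+1)%4]-P[i]; print(np.hypot(*e[:2]).round(1),(np.degrees(np.arctan2(e[1],e[0]))%90).round(2))
    return P.mean(0)
E
python3 - <<'E'
from h import *
ci,p,d=load('w2')
quad(ci,[(78,80),(616,80),(602,578),(95,580)],30,210,160,8)
quad(ci,[(221,305),(470,305),(467,541),(225,541)],62,210,160,8)
E
```

```text
c [433.1 364.   30. ]
59.9 64.56
59.7 64.7
60.0 64.79
59.9 64.59
c [433.3 364.4  62. ]
24.8 64.56
25.2 64.61
24.8 64.55
25.2 64.56
```

```bash
python3 - <<'E'
from h import *
plan([(433.1,364.1,224.5,-25.4)])
E
```

```text
at [435.9 364.5 300.5] jaw -25.37
travel cm [ 7.6  -0.24  0.16] rot [ 0.03 -0.05 -0.04]
```

Emit:
{"api": "move_arm", "payload": {"targets": [{"travel": [3,-0.24,0.16],"delta_rot": [0,0,0]},{"travel": [6,-0.24,0.16],"delta_rot": [0,0,0]},{"travel": [7.6,-0.24,0.16],"delta_rot": [0,0,0]},{"travel": [7.6,-0.24,0.16],"delta_rot": [0,0,0]},{"travel": [7.6,-0.24,0.16],"delta_rot": [0,0,0]}]}}

```text
time_s: 4.05
eef_pos: [433.1, 364.2, 224.2]
tool_rot: [0.378, 0.598, 0.378, -0.597]
wrist_force: [-0.6, 0.1, -0.1]
opening: 0.498
```

Emit:
{"api": "move_arm", "payload": {"targets": [{"travel": [0,0,0],"delta_rot": [0,0,0]},{"travel": [0,0,0],"delta_rot": [0,0,0]},{"travel": [0,0,0],"delta_rot": [0,0,0]},{"travel": [0,0,0],"delta_rot": [0,0,0]},{"travel": [0,0,0],"delta_rot": [0,0,0]}], "fingers": 1, "squeeze": 25}}

```text
time_s: 4.55
eef_pos: [432.5, 365.1, 224.3]
tool_rot: [0.379, 0.598, 0.378, -0.597]
wrist_force: [2.2, -2.5, 8.0]
opening: 0.281
```

```bash
python3 - <<'E'
from h import *
o=observe(); print(o['time_s'],o['opening'],o['wrist_force'])
plan([(433.1,364.1,380,-25.4),(562.3,116.7,380,10.0)])
E
```

```text
4.55 0.2805396992074391 [ 2.19410748 -2.48330806  8.02657789]
at [432.5 365.1 224.3] jaw -25.28
travel cm [-15.57   0.1    0.05] rot [ 0.12 -0.04 -0.04]
travel cm [-15.57  22.35  16.91] rot [-3.528e+01 -3.000e-02 -5.000e-02]
```

Emit:
{"api": "move_arm", "payload": {"targets": [{"travel": [-3,0,0],"delta_rot": [0,0,0]},{"travel": [-7,0,0],"delta_rot": [0,0,0]},{"travel": [-11,0,0],"delta_rot": [0,0,0]},{"travel": [-15.6,0,0],"delta_rot": [0,0,0]},{"travel": [-15.6,4,3],"delta_rot": [-6,0,0]},{"travel": [-15.6,7,5.3],"delta_rot": [-12,0,0]},{"travel": [-15.6,10,7.6],"delta_rot": [-18,0,0]},{"travel": [-15.6,13,10],"delta_rot": [-24,0,0]},{"travel": [-15.6,16,12.1],"delta_rot": [-30,0,0]},{"travel": [-15.6,19.3,14.6],"delta_rot": [-35.3,0,0]},{"travel": [-15.6,22.35,16.9],"delta_rot": [-35.3,0,0]},{"travel": [-15.6,22.35,16.9],"delta_rot": [-35.3,0,0]}]}}

```text
time_s: 5.75
eef_pos: [563.9, 113.3, 379.7]
tool_rot: [0.541, 0.455, 0.541, -0.455]
wrist_force: [-0.1, 0.8, -1.1]
opening: 0.285
```

```bash
python3 - <<'E'
from h import *
ci,p,d=snap('w3'); print(observe()['time_s'],np.abs(observe()['qd']).max(),observe()['wrist_force'])
plan([]); crop(p,190,160,320,290,5,'w3c.png')
cs,ps,ds=snap('s3','scene'); u,v=proj(cs,[562,117,160]).astype(int); crop(ps,u-60,v-60,u+60,v+60,5,'s3c.png')
E
```

```text
5.8 0.05137588477227211 [ 1.30506377  0.87780821 -1.13401896]
at [562.9 114.9 379.6] jaw 9.85
```

View pics/w3c.png

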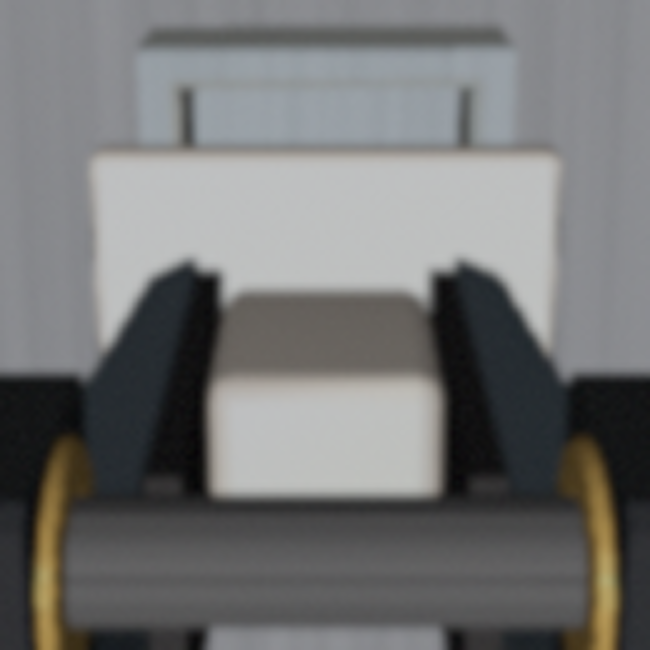

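View pics/s3c.png

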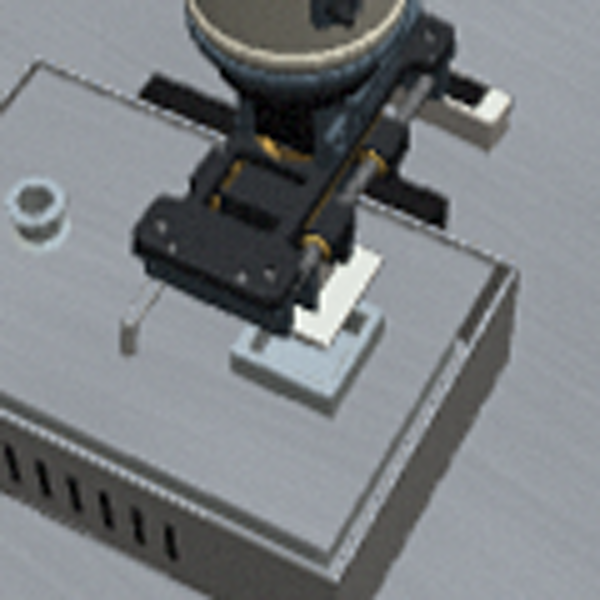

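```bash
python3 - <<'E'
from h import *
ci,p,d=load('w3'); T=np.array(ci['extrinsics'])
f=lambda a,b,z: atz(ci,*g(a,b,190,160,5),z)
ex=np.array([np.cos(np.radians(9.9)),np.sin(np.radians(9.9)),0]); ey=np.array([-ex[1],ex[0],0])
def seg(n,a,b,z,half):
    A,B=f(*a,z),f(*b,z); m=(A+B)/2; e=B-A
    print(n,'len',np.hypot(*e[:2]).round(2),'ang',np.degrees(np.arctan2(e[1],e[0])).round(2),'centre',(m-half*ey).round(1))
seg('flange',(90,152),(561,152),185.3,30)
seg('grip',(207,375),(444,375),217.3,13)
seg('collar',(138,46),(517,46),137,30)
seg('hole',(181,88),(470,88),137,23.5)
print('cam',T[:3,3].round(1)); plan([])
C=cloud(ci,d); print(C[195,250:260:5].round(1),C[240,250:260:5].round(1))
E
```

```text
flange len 59.54 ang 9.73 centre [562.7 112.5 185.3]
grip len 25.58 ang 9.72 centre [562.5 113.  217.3]
collar len 59.93 ang 9.73 centre [562.3 117.2 137. ]
hole len 46.07 ang 9.73 centre [562.  116.9 137. ]
cam [549.6 187.1 359.7]
at [562.3 116.1 379.5] jaw 9.91
[[555.1 138.5 185.9]
 [558.3 138.8 185.1]] [[558.4 121.8 216.3]
 [561.  122.7 217.3]]
```

```bash
python3 - <<'E'
from h import *
ci,p,d=snap('w4'); print(observe()['time_s'],np.abs(observe()['qd']).max(),observe()['wrist_force'])
plan([]); crop(p,190,160,320,290,5,'w4c.png')
E
```

```text
5.9 0.021924130708188022 [-0.51057576  0.62117164 -1.42750485]
at [561.9 116.9 379.6] jaw 9.98
```

View pics/w4c.png

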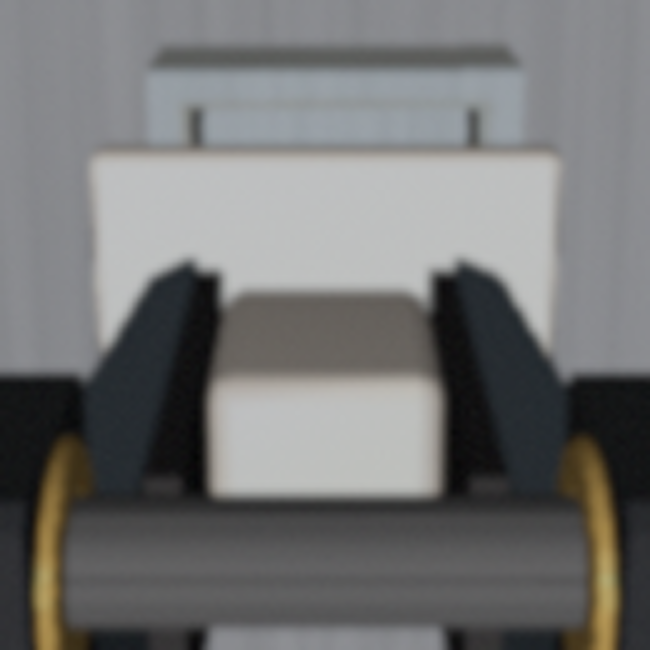

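```bash
python3 - <<'E'
from h import *
ci,p,d=load('w4'); T=np.array(ci['extrinsics'])
f=lambda a,b,z: atz(ci,*g(a,b,190,160,5),z)
ex=np.array([np.cos(np.radians(9.9)),np.sin(np.radians(9.9)),0]); ey=np.array([-ex[1],ex[0],0])
def seg(n,a,b,z,half):
    A,B=f(*a,z),f(*b,z); m=(A+B)/2; e=B-A
    c=m-half*ey
    print(n,'len',np.hypot(*e[:2]).round(2),'ang',np.degrees(np.arctan2(e[1],e[0])).round(2),'centre',c.round(1)); return c
a=seg('flange',(90,154),(561,154),185.3,30)
seg('grip',(207,375),(444,375),217.3,13)
b=seg('collar',(147,68),(524,68),137,30)
seg('hole',(188,107),(480,107),137,23.5)
dd=b-a; print('shift tank x,y',dd@ex,dd@ey); 
# tool cam axes: recompute TCP at camera time
o=T[:3,3]; print('tcp from cam',(o-74.49*ey-np.array([0,0,-19.9])).round(1))
plan([(561.9,116.9,342,10.0),(561.9,116.9,337,10.0)]); print(observe()['qd'])
E
```

```text
flange len 59.53 ang 9.83 centre [560.8 115.3 185.3]
grip len 25.56 ang 9.83 centre [560.6 116.1 217.3]
collar len 59.84 ang 9.83 centre [562.1 117.  137. ]
hole len 46.7 ang 9.83 centre [561.8 117.1 137. ]
shift tank x,y 1.581040997017773 1.4376659158846712
tcp from cam [560.7 116.6 379.6]
at [561.9 116.9 379.6] jaw 9.98
travel cm [ 3.76  0.   -0.  ] rot [-0.02 -0.02  0.04]
travel cm [ 4.26  0.   -0.  ] rot [-0.02 -0.02  0.04]
[ 0.02192413 -0.00151257  0.00512847 -0.0004123  -0.00100246  0.00118235]
```

Emit:
{"api": "move_arm", "payload": {"targets": [{"travel": [0.6,0,-0.1],"delta_rot": [0,0,0]},{"travel": [1.2,0,-0.1],"delta_rot": [0,0,0]},{"travel": [1.2,0,-0.1],"delta_rot": [0,0,0]},{"travel": [1.2,0,-0.1],"delta_rot": [0,0,0]},{"travel": [1.2,0,-0.1],"delta_rot": [0,0,0]},{"travel": [1.2,0,-0.1],"delta_rot": [0,0,0]}]}}

```text
time_s: 6.5
eef_pos: [562.1, 117.9, 367.9]
tool_rot: [0.542, 0.454, 0.542, -0.454]
wrist_force: [0.3, 0.0, -0.4]
opening: 0.285
```

```bash
python3 - <<'E'
from h import *
plan([])
ci,p,d=snap('w5'); print(observe()['time_s'],np.abs(observe()['qd']).max(),observe()['wrist_force'])
plan([]); crop(p,190,160,320,290,5,'w5c.png')
E
```

```text
at [562.1 117.9 367.9] jaw 10.02
6.55 0.002133850171739534 [-0.50378137 -0.42387351 -1.45822454]
at [562.1 117.8 367.9] jaw 10.02
```

View pics/w5c.png

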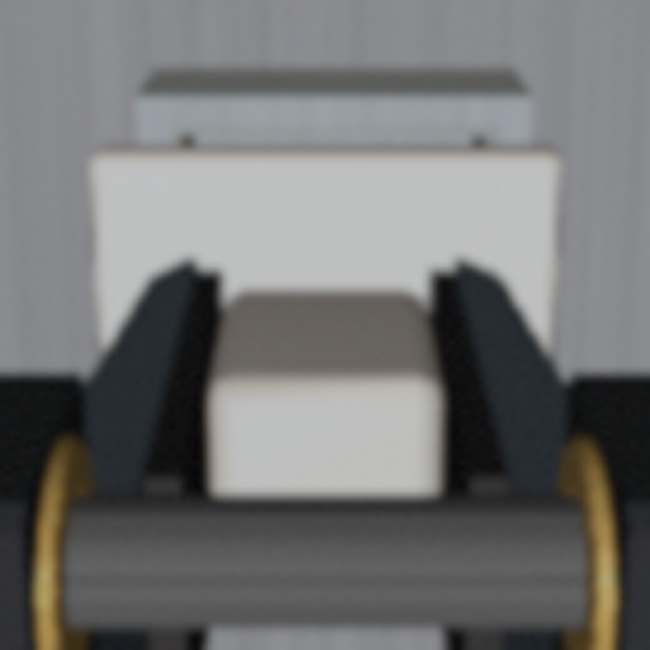

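```bash
cat > m.py <<'E'
from h import *
def meas(name,fl,gr,co,ho):
    ci,p,d=load(name); T=np.array(ci['extrinsics'])
    s=T[2,3]+19.9-224.3
    f=lambda a,b,z: atz(ci,*g(a,b,190,160,5),z)
    ex=np.array([np.cos(np.radians(9.95)),np.sin(np.radians(9.95)),0]); ey=np.array([-ex[1],ex[0],0])
    tcp=T[:3,3]-74.49*ey+np.array([0,0,19.9])
    print('tcp',tcp.round(1),'stopper z',s)
    out=[]
    for n,(x0,x1,y),z,half in [('flange',fl,s+30,30),('grip',gr,s+62,13),('collar',co,137,30),('hole',ho,137,23.5)]:
        A,B=f(x0,y,z),f(x1,y,z); c=(A+B)/2-half*ey; out.append(c)
        print(n,'len',np.hypot(*(B-A)[:2]).round(2),'c',c.round(1))
    for a in out[:2]: print('shift tank x,y',(out[2]-a)@ex,(out[2]-a)@ey)
E
python3 -c "
from m import *
meas('w5',(90,561,154),(207,444,375),(136,533,95),(178,488,137))"
```

```text
tcp [560.4 118.3 367.9] stopper z 143.5725769146551
flange len 59.55 c [560.7 117.  173.6]
grip len 25.57 c [560.6 117.8 205.6]
collar len 60.03 c [562.1 116.9 137. ]
hole len 47.26 c [561.9 116.8 137. ]
shift tank x,y 1.383879133738784 -0.38354295521229803
shift tank x,y 1.4119899817708024 -1.1392655555805262
```

Emit:
{"api": "move_arm", "payload": {"targets": [{"travel": [0.3,0.13,0],"delta_rot": [0,0,0]},{"travel": [0.6,0.13,0],"delta_rot": [0,0,0]},{"travel": [0.9,0.13,0],"delta_rot": [0,0,0]},{"travel": [1.2,0.13,0],"delta_rot": [0,0,0]},{"travel": [1.5,0.13,0],"delta_rot": [0,0,0]},{"travel": [1.7,0.13,0],"delta_rot": [0,0,0]},{"travel": [1.7,0.13,0],"delta_rot": [0,0,0]},{"travel": [1.7,0.13,0],"delta_rot": [0,0,0]}]}}

```text
time_s: 7.35
eef_pos: [563.3, 118.0, 350.7]
tool_rot: [0.542, 0.454, 0.542, -0.454]
wrist_force: [-0.0, -0.4, -0.9]
opening: 0.283
```

```bash
python3 - <<'E'
from h import *
print(observe()['wrist_force'],observe()['torque'])
ci,p,d=snap('w6'); crop(p,190,160,320,290,5,'w6c.png'); plan([])
E
```

```text
[-0.03429224 -0.35082419 -0.93139635] [-0.01819427 -0.11276162  0.03819873]
at [563.4 118.  350.8] jaw 10.02
```

View pics/w6c.png

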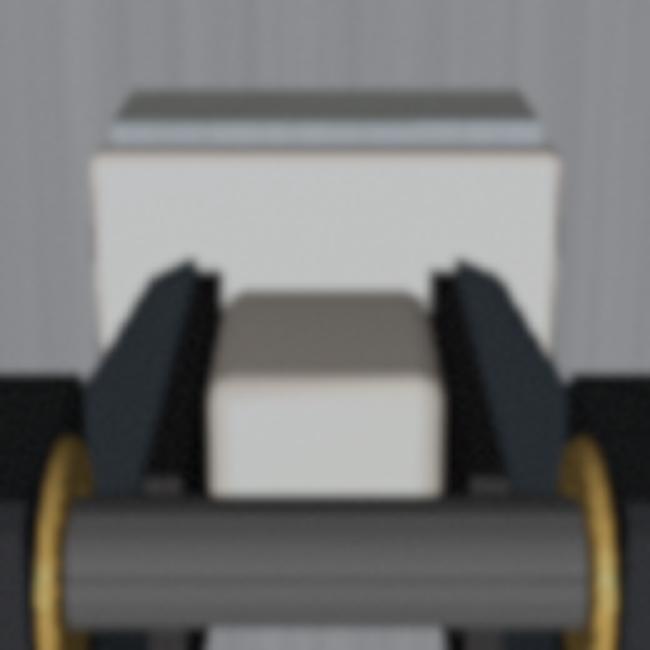

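```bash
python3 -c "
from m import *
meas('w6',(90,561,154),(207,444,375),(110,545,121),(150,500,150))"
```

```text
tcp [561.7 118.5 350.7] stopper z 126.423973829793
flange len 59.55 c [561.9 117.2 156.4]
grip len 25.57 c [561.8 117.9 188.4]
collar len 60.73 c [562.3 116.9 137. ]
hole len 49.14 c [561.5 119.1 137. ]
shift tank x,y 0.2857510679080589 -0.3382545391574702
shift tank x,y 0.3051109462106555 -1.093561455926589
```

Emit:
{"api": "move_arm", "payload": {"targets": [{"travel": [0.2,0.02,0.03],"delta_rot": [0,0,0]},{"travel": [0.4,0.02,0.03],"delta_rot": [0,0,0]},{"travel": [0.6,0.02,0.03],"delta_rot": [0,0,0]},{"travel": [0.8,0.02,0.03],"delta_rot": [0,0,0]},{"travel": [1.0,0.02,0.03],"delta_rot": [0,0,0]},{"travel": [1.2,0.02,0.03],"delta_rot": [0,0,0]},{"travel": [1.35,0.02,0.03],"delta_rot": [0,0,0]},{"travel": [1.35,0.02,0.03],"delta_rot": [0,0,0]}]}}

```text
time_s: 8.2
eef_pos: [563.6, 117.7, 337.3]
tool_rot: [0.542, 0.454, 0.542, -0.454]
wrist_force: [-1.4, -0.5, 0.9]
opening: 0.279
```

Emit:
{"api": "move_arm", "payload": {"targets": [{"travel": [0.1,0,0],"delta_rot": [0,0,0]},{"travel": [0.2,0,0],"delta_rot": [0,0,0]},{"travel": [0.2,0,0],"delta_rot": [0,0,0]}]}}

```text
time_s: 8.5
eef_pos: [563.4, 117.7, 337.1]
tool_rot: [0.542, 0.455, 0.541, -0.454]
wrist_force: [-11.1, -1.4, 31.6]
opening: 0.283
```

```bash
python3 - <<'E'
from h import *
print(observe()['wrist_force'],observe()['torque'])
ci,p,d=snap('w7'); crop(p,190,160,320,290,5,'w7c.png'); plan([])
E
```

```text
[-11.11609387  -1.36563787  31.63739996] [-0.36216305  2.07754467  0.01995568]
at [563.4 117.7 337.1] jaw 10.02
```

View pics/w7c.png

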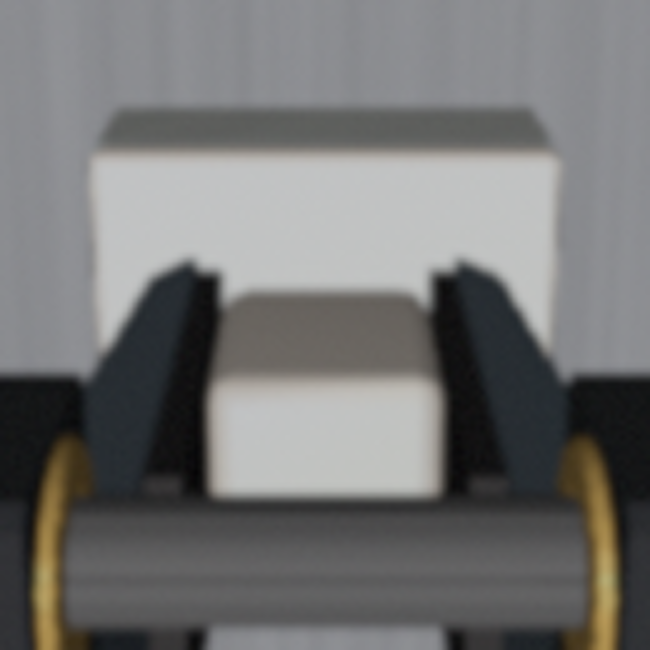

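Emit:
{"api": "move_arm", "payload": {"targets": [{"travel": [-0.15,0,0],"delta_rot": [0,0,0]},{"travel": [-0.15,0,0],"delta_rot": [0,0,0]}]}}

```text
time_s: 8.75
eef_pos: [563.6, 117.7, 337.1]
tool_rot: [0.542, 0.455, 0.542, -0.454]
wrist_force: [-4.2, 0.9, 13.5]
opening: 0.283
```

Emit:
{"api": "move_arm", "payload": {"targets": [{"travel": [0,0,0],"delta_rot": [0,0,0]},{"travel": [0,0,0],"delta_rot": [0,0,0]},{"travel": [0,0,0],"delta_rot": [0,0,0]},{"travel": [0,0,0],"delta_rot": [0,0,0]},{"travel": [-4,0,0],"delta_rot": [0,0,0]},{"travel": [-8,0,0],"delta_rot": [0,0,0]},{"travel": [-12,0,0],"delta_rot": [0,0,0]},{"travel": [-12,0,0],"delta_rot": [0,0,0]},{"travel": [-12,0,0],"delta_rot": [0,0,0]}], "fingers": 0.1}}

```text
time_s: 9.65
eef_pos: [563.5, 117.7, 457.2]
tool_rot: [0.542, 0.455, 0.541, -0.454]
wrist_force: [-0.1, 0.2, -0.7]
opening: 0.45
```

```bash
python3 - <<'E'
from h import *
print(observe()['wrist_force'],observe()['torque'])
ci,p,d=snap('w8'); plan([])
C=cloud(ci,d); print(np.nanmedian(C[150:152,235:275].reshape(-1,3),0))
E
```

```text
[-0.13247164  0.2349635  -0.71419623] [-0.01034535 -0.13869163  0.01286829]
at [563.3 117.7 456.1] jaw 10.01
[556.03864499 153.91900611 114.97982424]
```

View pics/w8.png

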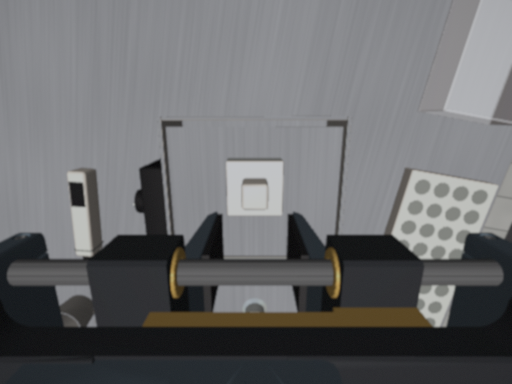

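```bash
python3 - <<'E'
from h import *
ci,p,d=load('w8'); C=cloud(ci,d)
print('flange', [C[v,u].round(1) for u,v in [(235,165),(275,165),(233,210),(277,210),(255,168)]],'grip',C[192:200,248:262,2].mean().round(1))
crop(p,215,145,295,225,8,'w8c.png')
E
```

```text
flange [array([538. , 138.7, 142.1]), array([579. , 146.1, 143.4]), array([543.5,  89.9, 143.4]), array([590.7,  97.8, 142.4]), array([559. , 139.6, 144.1])] grip 177.3
```

View pics/w8c.png

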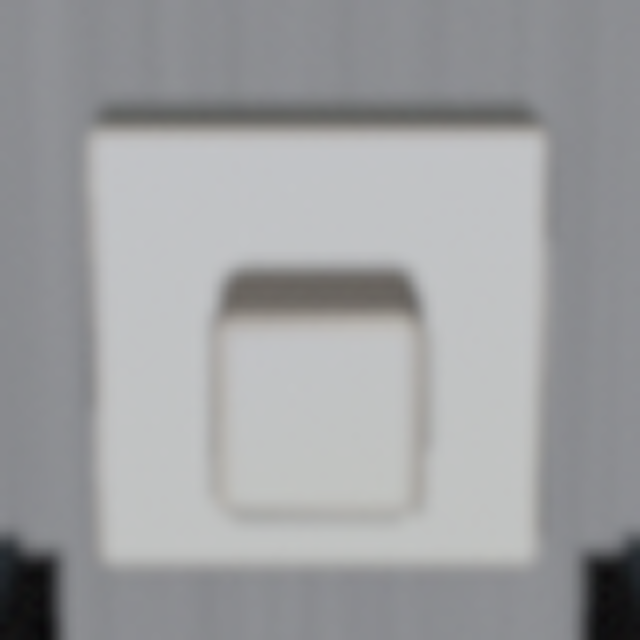

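```bash
python3 - <<'E'
from h import *
plan([(592,-50,450,-70)])
E
```

```text
at [563.3 117.7 456.1] jaw 10.01
travel cm [ 0.61 -0.09 17.01] rot [8.001e+01 3.000e-02 4.000e-02]
```

Emit:
{"api": "move_arm", "payload": {"targets": [{"travel": [0.6,-0.1,17],"delta_rot": [80,0,0]},{"travel": [0.6,-0.1,17],"delta_rot": [80,0,0]},{"travel": [0.6,-0.1,17],"delta_rot": [80,0,0]},{"travel": [0.6,-0.1,17],"delta_rot": [80,0,0]},{"travel": [0.6,-0.1,17],"delta_rot": [80,0,0]},{"travel": [0.6,-0.1,17],"delta_rot": [80,0,0]},{"travel": [0.6,-0.1,17],"delta_rot": [80,0,0]},{"travel": [0.6,-0.1,17],"delta_rot": [80,0,0]},{"travel": [0.6,-0.1,17],"delta_rot": [80,0,0]},{"travel": [0.6,-0.1,17],"delta_rot": [80,0,0]},{"travel": [0.6,-0.1,17],"delta_rot": [80,0,0]}]}}

```text
time_s: 10.8
eef_pos: [591.9, -49.9, 449.1]
tool_rot: [-0.122, -0.695, -0.123, 0.697]
wrist_force: [0.3, -0.1, -0.7]
opening: 0.453
```

```bash
python3 - <<'E'
from h import *
plan([(592,-50,420,-151)]); print(observe()['q'].round(2))
E
```

```text
at [591.9 -49.9 449.1] jaw -70.03
travel cm [ 2.91  0.02 -0.01] rot [ 8.097e+01  1.700e-01 -3.000e-02]
[-0.18  0.41  1.36  0.    1.37  1.04]
```

Emit:
{"api": "move_arm", "payload": {"targets": [{"travel": [2.9,0,0],"delta_rot": [81,0,0]},{"travel": [2.9,0,0],"delta_rot": [81,0,0]},{"travel": [2.9,0,0],"delta_rot": [81,0,0]},{"travel": [2.9,0,0],"delta_rot": [81,0,0]},{"travel": [2.9,0,0],"delta_rot": [81,0,0]},{"travel": [2.9,0,0],"delta_rot": [81,0,0]},{"travel": [2.9,0,0],"delta_rot": [81,0,0]},{"travel": [2.9,0,0],"delta_rot": [81,0,0]},{"travel": [2.9,0,0],"delta_rot": [81,0,0]},{"travel": [2.9,0,0],"delta_rot": [81,0,0]},{"travel": [2.9,0,0],"delta_rot": [81,0,0]},{"travel": [2.9,0,0],"delta_rot": [81,0,0]}]}}

```text
time_s: 12.0
eef_pos: [592.1, -49.8, 421.0]
tool_rot: [0.358, -0.61, 0.358, 0.61]
wrist_force: [0.1, 0.4, -0.9]
opening: 0.451
```

```bash
python3 - <<'E'
from h import *
plan([])
ci,p,d=snap('w9'); T=np.array(ci['extrinsics']); pp,Rt=pose(); print('cam in tool',(Rt.T@(T[:3,3]-pp)).round(2)); print((Rt.T@T[:3,:3]).round(3))
crop(p,210,150,300,230,8,'w9c.png')
E
```

```text
at [592.1 -49.8 421. ] jaw -150.78
cam in tool [ 20.11   1.69 -76.41]
[[ 0.    -0.27   0.963]
 [ 1.    -0.001 -0.001]
 [ 0.001  0.963  0.27 ]]
```

View pics/w9.png

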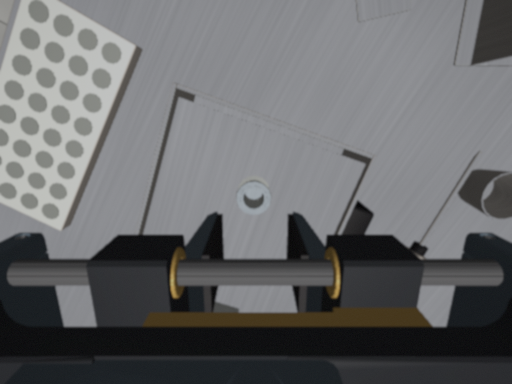

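View pics/w9c.png

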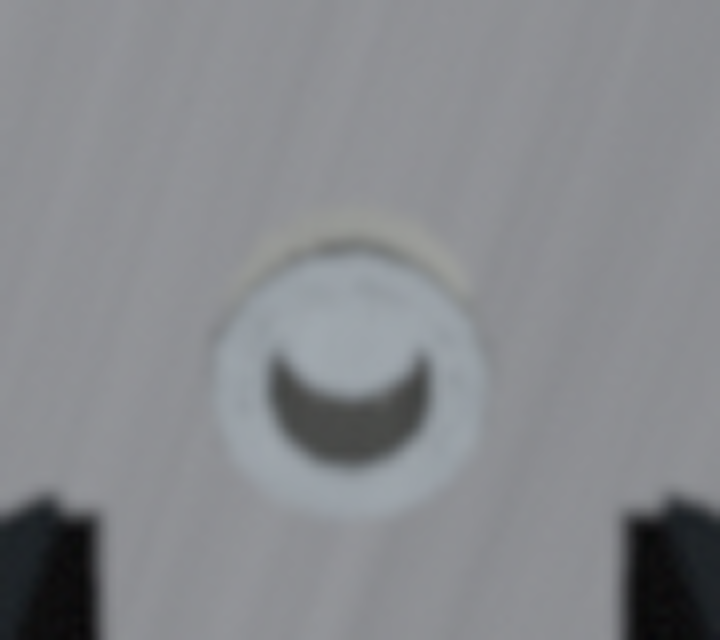

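```bash
python3 - <<'E'
from h import *
rows=[];b=[]
for j,y,z in [(-68.99,.56,-74.49),(-150.78,1.69,-76.41),(10.02,-1.59,-75.28)]:
    a=np.radians(j);c,s=np.cos(a),np.sin(a)
    rows+=[[1,0,c,s],[0,1,s,-c]];b+=[y,z]
x,res,_,_=np.linalg.lstsq(np.array(rows),np.array(b),rcond=None);print('my mz ex ey',x.round(2),res,(np.array(rows)@x-b).round(2))
ci,p,d=load('w9')
# mouth outer circle (z143): left 218,right 487, bottom 518, top ~250 ; bore left 268 right 433
L=lambda a,b:atz(ci,*g(a,b,210,150,8),143)
A,B,D,U=L(218,385),L(487,385),L(352,518),L(352,250)
print(((A+B)/2).round(1),((D+U)/2).round(1),np.linalg.norm(A-B),np.linalg.norm(D-U))
A,B=L(268,385),L(433,385);print(((A+B)/2).round(1),np.linalg.norm(A-B))
print(L(352,467).round(1),'bottom bore')
E
```

```text
my mz ex ey [-3.000e-02 -7.613e+01 -1.360e+00 -1.110e+00] [0.00393138] [-0.04  0.02  0.01 -0.03  0.03  0.  ]
[592.1 -51.3 143. ] [592.  -51.1 143. ] 31.68898507857778 32.882123238383734
[592.3 -51.2 143. ] 19.437464637872434
[587.2 -42.4 143. ] bottom bore
```

```bash
cat >> h.py <<'E'
EW=np.array([-1.36,-1.11,0])
def wc(ci):
    c=dict(ci); T=np.array(ci['extrinsics']).copy(); T[:3,3]-=EW; c['extrinsics']=T; return c
E
python3 - <<'E'
from h import *
plan([(592,-50,520,-151),(408,-336,520,-151)])
E
```

```text
at [592.1 -49.8 421.2] jaw -150.81
travel cm [-9.88  0.02 -0.01] rot [ 0.19  0.03 -0.04]
travel cm [ -9.87  30.03 -16.  ] rot [ 0.19  0.03 -0.04]
```

Emit:
{"api": "move_arm", "payload": {"targets": [{"travel": [-5,0,0],"delta_rot": [0,0,0]},{"travel": [-9.9,0,0],"delta_rot": [0,0,0]},{"travel": [-9.9,30,-16],"delta_rot": [0,0,0]},{"travel": [-9.9,30,-16],"delta_rot": [0,0,0]},{"travel": [-9.9,30,-16],"delta_rot": [0,0,0]},{"travel": [-9.9,30,-16],"delta_rot": [0,0,0]},{"travel": [-9.9,30,-16],"delta_rot": [0,0,0]},{"travel": [-9.9,30,-16],"delta_rot": [0,0,0]},{"travel": [-9.9,30,-16],"delta_rot": [0,0,0]},{"travel": [-9.9,30,-16],"delta_rot": [0,0,0]},{"travel": [-9.9,30,-16],"delta_rot": [0,0,0]},{"travel": [-9.9,30,-16],"delta_rot": [0,0,0]}]}}

```text
time_s: 13.25
eef_pos: [407.8, -334.7, 520.6]
tool_rot: [0.358, -0.61, 0.358, 0.61]
wrist_force: [0.4, 0.3, -0.3]
opening: 0.447
```

```bash
python3 - <<'E'
from h import *
plan([])
ci,p,d=snap('w10');print(observe()['time_s'],observe()['q'].round(2),abs(observe()['qd']).max())
crop(p,190,130,320,240,6,'w10c.png')
E
```

```text
at [ 407.8 -334.7  520.6] jaw -150.9
13.3 [-0.8   0.26  1.4   0.    1.48  1.83] 0.007275023233812835
```

View pics/w10.png

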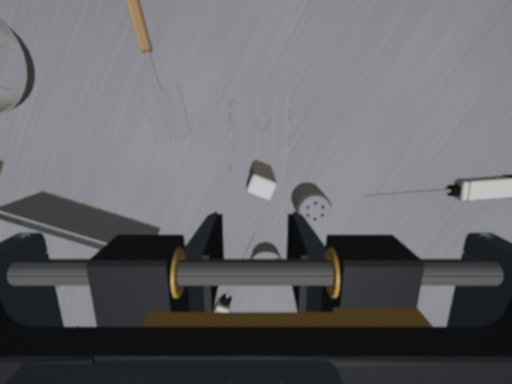

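View pics/w10c.png

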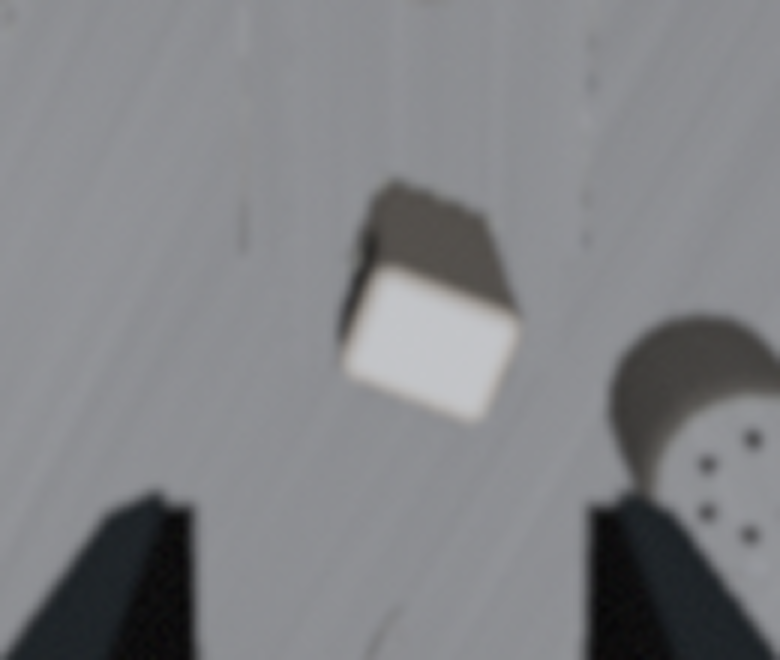

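```bash
python3 - <<'E'
from h import *
ci,p,d=load('w10'); ci=wc(ci)
P=np.array([atz(ci,*g(a,b,190,130,6),235) for a,b in [(381,262),(523,321),(479,426),(340,371)]])
print(P.round(1),P.mean(0).round(1))
for i in range(4):
    e=P[(i+1)%4]-P[i];print(np.hypot(*e[:2]).round(1),np.degrees(np.arctan2(e[1],e[0])).round(1))
C=cloud(ci,d); print('top z',C[185:190,258:266,2].mean())
# second probe, others in the cloud above 150mm (excluding gripper)
m=(C[...,2]>100)&(C[...,2]<320)&(d>150)
for u,v in [(485,188),(222,300),(313,208),(261,120)]: print((u,v),C[v,u].round(0))
# rack: hole centre
E
```

```text
[[ 420.6 -353.8  235. ]
 [ 396.1 -356.4  235. ]
 [ 393.6 -337.9  235. ]
 [ 417.7 -335.   235. ]] [ 407.  -345.8  235. ]
24.6 -173.9
18.7 97.8
24.3 6.7
19.0 -81.4
top z 234.9975481961989
(485, 188) [  42. -487.   27.]
(222, 300) [334. -70.  26.]
(313, 208) [ 299. -324.   82.]
(261, 120) [ 432. -399.    5.]
```

```bash
python3 - <<'E'
from h import *
cs,ct=camera_info('scene'),camera_info('top')
for n,P in [('A',[42,-487,27]),('B',[334,-70,26]),('H2',[410,-229,296]),('H3',[254,-396,298]),('rackp',[407,-346,235]),('rackp2',[406,-336,235])]:
    print(n,'scene',proj(cs,P).round(0),'top',proj(ct,P).round(0))
    for w in ['w1','w8','w10']:
        ci,p,d=load(w); print('   ',w,proj(wc(ci),P).round(0))
for w,pts in [('w1',[(78,165),(80,130)]),('w8',[(85,210)]),('w10',[(485,188),(460,188),(222,303)])]:
    ci,p,d=load(w);C=cloud(wc(ci),d)
    for u,v in pts: print(w,u,v,C[v,u].round(0))
ci,p,d=snap('s11','scene'); cv2.imwrite('pics/s11.png',p[:,:,::-1])
E
```

```text
A scene [216.  71.] top [405. 309.]
    w1 [-78. 405.]
    w8 [-66. 428.]
    w10 [485. 188.]
B scene [252. 165.] top [280. 224.]
    w1 [ 83. 218.]
    w8 [ 92. 259.]
    w10 [222. 300.]
H2 scene [190.  92.] top [341. 188.]
    w1 [-22. 554.]
    w8 [  5. 596.]
    w10 [192. 320.]
H3 scene [186.  44.] top [402. 241.]
    w1 [-188.  657.]
    w8 [-152.  683.]
    w10 [467. 245.]
rackp scene [165.  92.] top [375. 192.]
    w1 [ 39. 536.]
    w8 [ 52. 568.]
    w10 [261. 187.]
rackp2 scene [168.  93.] top [371. 193.]
    w1 [ 38. 530.]
    w8 [ 51. 563.]
    w10 [257. 196.]
w1 78 165 [334.  14.  37.]
w1 80 130 [335.  62.  33.]
w8 85 210 [326.  15.  34.]
w10 485 188 [  42. -487.   27.]
w10 460 188 [  76. -467.   23.]
w10 222 303 [331. -65.  27.]
```

View pics/s11.png

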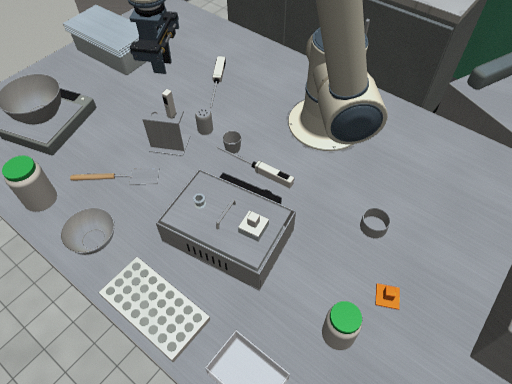

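```bash
python3 - <<'E'
from h import *
plan([(407,-345.8,470,-172.8),(407,-345.8,357,-172.8)])
E
```

```text
at [ 408.  -334.4  520.7] jaw -150.86
travel cm [ 5.07  0.65 -0.95] rot [2.194e+01 1.000e-02 1.000e-02]
travel cm [16.37  0.65 -0.95] rot [2.194e+01 1.000e-02 1.000e-02]
```

Emit:
{"api": "move_arm", "payload": {"targets": [{"travel": [0,0.65,-0.95],"delta_rot": [8,0,0]},{"travel": [0,0.65,-0.95],"delta_rot": [16,0,0]},{"travel": [2,0.65,-0.95],"delta_rot": [22,0,0]},{"travel": [4,0.65,-0.95],"delta_rot": [22,0,0]},{"travel": [5,0.65,-0.95],"delta_rot": [22,0,0]},{"travel": [5,0.65,-0.95],"delta_rot": [22,0,0]},{"travel": [5,0.65,-0.95],"delta_rot": [22,0,0]}]}}

```text
time_s: 14.05
eef_pos: [406.7, -346.6, 471.3]
tool_rot: [-0.468, 0.53, -0.468, -0.53]
wrist_force: [0.2, 1.1, -0.1]
opening: 0.451
```

```bash
python3 - <<'E'
from h import *
plan([])
ci,p,d=snap('w11');print(observe()['time_s'],abs(observe()['qd']).max())
crop(p,190,150,320,260,6,'w11c.png')
E
```

```text
at [ 406.7 -346.6  471.3] jaw -172.92
14.1 0.003612413909690326
```

View pics/w11c.png

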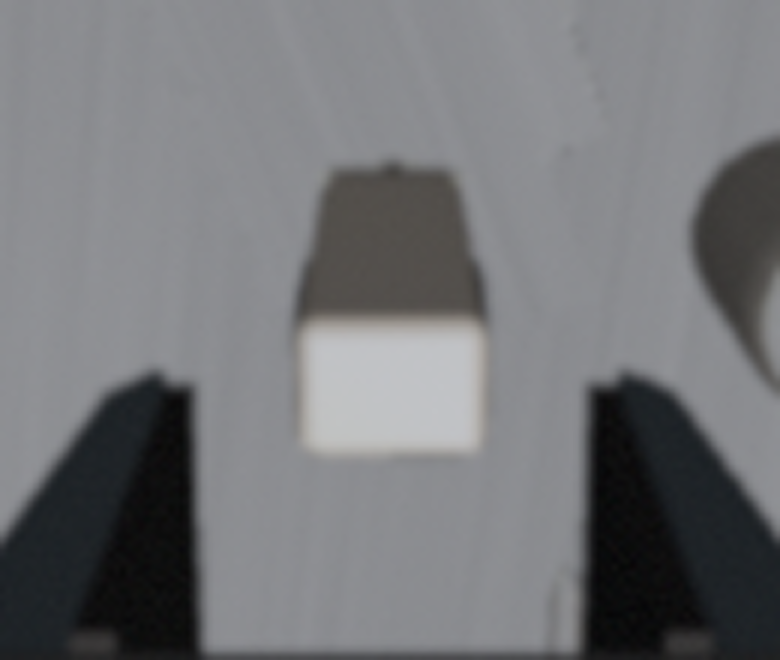

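Well aligned with the jaws; handle top centre at crop (392,386).

```bash
python3 - <<'E'
from h import *
ci,p,d=load('w11'); ci=wc(ci)
c=quad(ci,[(298,316),(488,316),(482,454),(300,454)],235,190,150,6)
print(atz(ci,*g(331,170,190,150,6),135).round(1),atz(ci,*g(455,170,190,150,6),135).round(1))
plan([(c[0],c[1],357,-172.9)])
E
```

```text
c [ 406.8 -346.3  235. ]
25.1 7.0
19.5 5.49
24.6 7.01
19.5 6.95
[ 419.2 -352.7  135. ] [ 396.  -355.6  135. ]
at [ 406.7 -346.7  471.6] jaw -172.94
travel cm [ 1.146e+01 -1.000e-02  5.000e-02] rot [-0.04 -0.06  0.04]
```

Emit:
{"api": "move_arm", "payload": {"targets": [{"travel": [4,0,0.05],"delta_rot": [0,0,0]},{"travel": [8,0,0.05],"delta_rot": [0,0,0]},{"travel": [10.5,0,0.05],"delta_rot": [0,0,0]},{"travel": [11.45,0,0.05],"delta_rot": [0,0,0]},{"travel": [11.45,0,0.05],"delta_rot": [0,0,0]},{"travel": [11.45,0,0.05],"delta_rot": [0,0,0]}]}}

```text
time_s: 14.7
eef_pos: [406.7, -346.7, 357.7]
tool_rot: [-0.468, 0.53, -0.469, -0.529]
wrist_force: [0.1, 0.4, 0.3]
opening: 0.449
```

Emit:
{"api": "move_arm", "payload": {"targets": [{"travel": [0,0,0],"delta_rot": [0,0,0]},{"travel": [0,0,0],"delta_rot": [0,0,0]},{"travel": [0,0,0],"delta_rot": [0,0,0]},{"travel": [0,0,0],"delta_rot": [0,0,0]},{"travel": [0,0,0],"delta_rot": [0,0,0]},{"travel": [0,0,0],"delta_rot": [0,0,0]}], "fingers": 1, "squeeze": 25}}

```text
time_s: 15.3
eef_pos: [406.5, -346.4, 357.2]
tool_rot: [-0.468, 0.53, -0.469, -0.529]
wrist_force: [0.0, 1.1, 7.5]
opening: 0.284
```

```bash
python3 - <<'E'
from h import *
o=observe();print(o['time_s'],o['opening']*91,o['wrist_force'],o['q'].round(2)); plan([(407,-346,527,-172.8),(593.3,-49.9,527,-151)])
E
```

```text
15.3 25.88745621309055 [3.91279720e-03 1.09382924e+00 7.51192493e+00] [-0.82  0.42  1.63  0.    1.09  2.2 ]
at [ 406.5 -346.4  357.2] jaw -172.99
travel cm [-1.698e+01 -8.000e-02  1.000e-02] rot [-0.19 -0.08  0.06]
travel cm [-16.99 -22.18  27.13] rot [-21.99  -0.09   0.05]
```

Emit:
{"api": "move_arm", "payload": {"targets": [{"travel": [-0.5,0,0],"delta_rot": [0,0,0]},{"travel": [-1.5,0,0],"delta_rot": [0,0,0]},{"travel": [-3,0,0],"delta_rot": [0,0,0]},{"travel": [-5,0,0],"delta_rot": [0,0,0]},{"travel": [-7,0,0],"delta_rot": [0,0,0]},{"travel": [-9,0,0],"delta_rot": [0,0,0]},{"travel": [-11,0,0],"delta_rot": [0,0,0]},{"travel": [-13,0,0],"delta_rot": [0,0,0]},{"travel": [-15,0,0],"delta_rot": [0,0,0]},{"travel": [-16.5,0,0],"delta_rot": [0,0,0]},{"travel": [-17,0,0],"delta_rot": [0,0,0]},{"travel": [-17,0,0],"delta_rot": [0,0,0]}]}}

```text
time_s: 16.5
eef_pos: [406.2, -346.1, 527.0]
tool_rot: [-0.468, 0.53, -0.468, -0.529]
wrist_force: [-0.6, -0.7, -1.1]
opening: 0.282
```

```bash
python3 - <<'E'
from h import *
o=observe();print(o['time_s'],o['opening']*91,o['wrist_force']); plan([(593.3,-49.9,527,-151)])
ci,p,d=snap('w12'); crop(p,180,100,330,300,4,'w12c.png'); print(abs(observe()['qd']).max())
ci,p,d=snap('s12','scene'); crop(p,100,20,230,170,5,'s12c.png')
E
```

```text
16.5 25.620362011318193 [-0.61441587 -0.74914776 -1.13010719]
at [ 406.2 -346.1  527. ] jaw -172.98
travel cm [-1.000e-02 -2.219e+01  2.712e+01] rot [-21.98  -0.07   0.04]
0.01655392053449646
```

View pics/w12c.png

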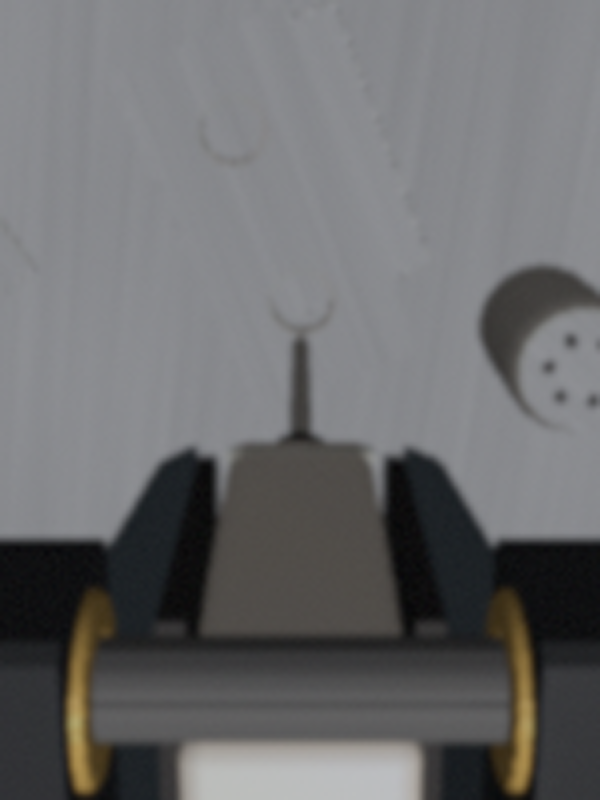

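View pics/s12c.png

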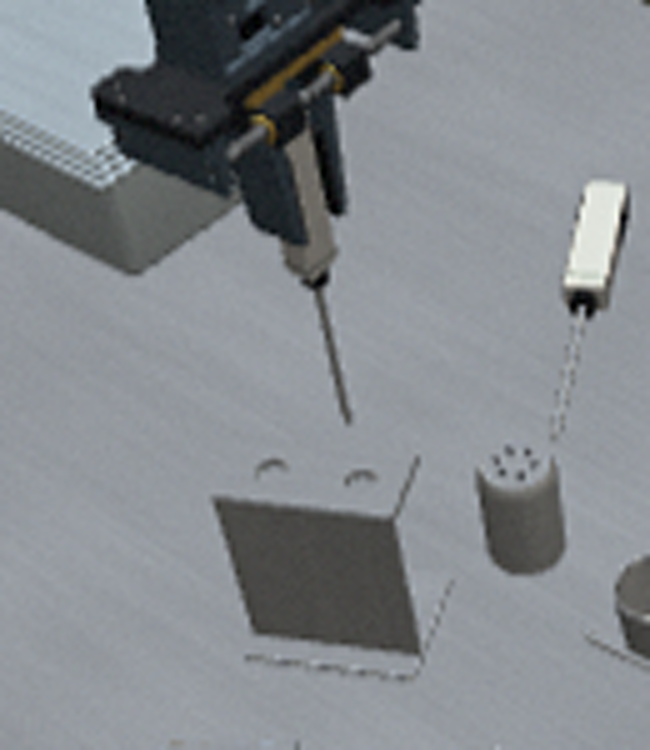

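```bash
python3 - <<'E'
from h import *
ci,p,d=load('w12'); T0=np.array(ci['extrinsics']); ci=wc(ci)
crop(p,235,175,275,220,12,'w12e.png')
t=atz(ci,*g(301,338,180,100,4),184.8); T=np.array(ci['extrinsics']);
pp,Rt=pose(); tcp=T[:3,3]-Rt@np.array([20,-.03,-76.13]); print('tcp',tcp.round(1),pp.round(1)); print('tip',t.round(1),'rel in tool',(Rt.T@(t-tcp)).round(1))
E
```

```text
tcp [ 406.2 -346.2  527.2] [ 406.1 -346.1  525.7]
tip [ 406.4 -345.3  184.8] rel in tool [342.4  -0.5   0.5]
```

View pics/w12e.png

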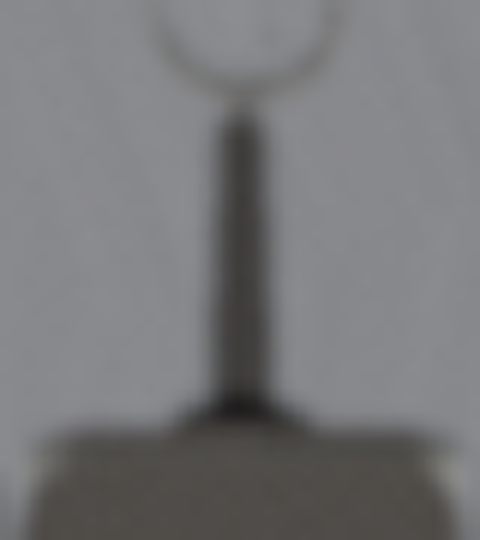

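Emit:
{"api": "move_arm", "payload": {"targets": [{"travel": [0,-1,1.2],"delta_rot": [-1,0,0]},{"travel": [0,-3,3.6],"delta_rot": [-3,0,0]},{"travel": [0,-5.5,6.7],"delta_rot": [-6,0,0]},{"travel": [0,-8,9.8],"delta_rot": [-9,0,0]},{"travel": [0,-10.5,12.8],"delta_rot": [-12,0,0]},{"travel": [0,-13,15.9],"delta_rot": [-15,0,0]},{"travel": [0,-15.5,18.9],"delta_rot": [-18,0,0]},{"travel": [0,-18,22],"delta_rot": [-20,0,0]},{"travel": [0,-20,24.4],"delta_rot": [-22,0,0]},{"travel": [0,-21.5,26.3],"delta_rot": [-22,0,0]},{"travel": [0,-22.2,27.1],"delta_rot": [-22,0,0]},{"travel": [0,-22.2,27.1],"delta_rot": [-22,0,0]}]}}

```text
time_s: 17.8
eef_pos: [593.9, -48.8, 525.5]
tool_rot: [0.358, -0.609, 0.358, 0.61]
wrist_force: [-0.6, -0.4, -0.7]
opening: 0.284
```

Emit:
{"api": "move_arm", "payload": {"targets": [{"travel": [0,0,0],"delta_rot": [0,0,0]},{"travel": [0,0,0],"delta_rot": [0,0,0]},{"travel": [0,0,0],"delta_rot": [0,0,0]},{"travel": [0,0,0],"delta_rot": [0,0,0]}]}}

```text
time_s: 18.2
eef_pos: [593.3, -50.8, 526.3]
tool_rot: [-0.359, 0.609, -0.359, -0.609]
wrist_force: [-0.3, -0.1, -1.2]
opening: 0.282
```

```bash
python3 - <<'E'
from h import *
o=observe();print(o['time_s'],o['opening']*91,o['wrist_force']); plan([(593.3,-49.9,527,-151)])
ci,p,d=snap('w13'); crop(p,220,165,290,225,10,'w13c.png'); print(abs(observe()['qd']).max())
ci,p,d=snap('s13','scene'); crop(p,150,120,280,240,5,'s13c.png')
E
```

```text
18.2 25.653696753210088 [-0.26708331 -0.06750392 -1.23431381]
at [593.3 -50.8 526.3] jaw -151.04
travel cm [-0.07 -0.05  0.08] rot [-0.04 -0.    0.  ]
0.005810285417234262
```

View pics/w13c.png

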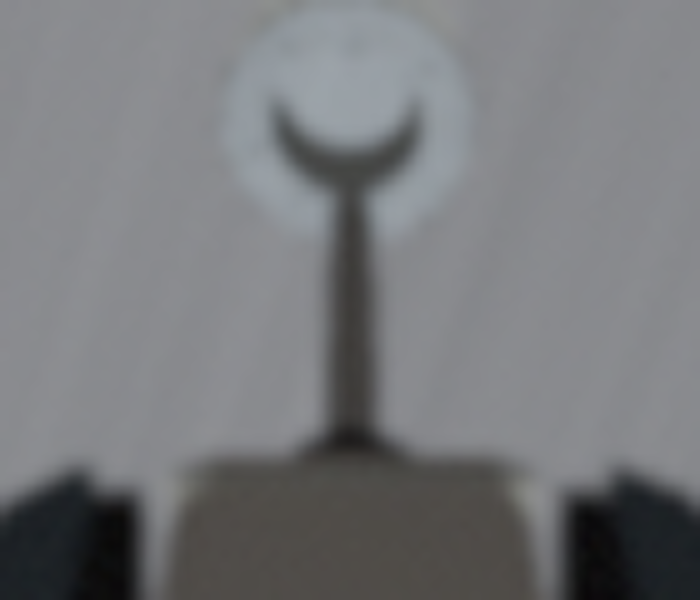

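View pics/s13c.png

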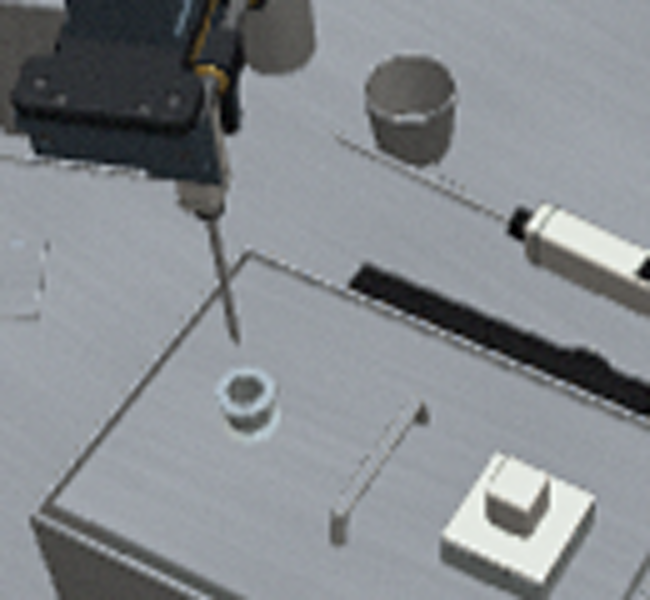

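```bash
python3 - <<'E'
from h import *
ci,p,d=load('w13'); cw=wc(ci)
pp,Rt=pose(); print(pp.round(1))
L=lambda a,b,z:atz(cw,*g(a,b,220,165,10),z)
c=(L(226,115,143)+L(474,115,143))/2; print('w lateral',c.round(1),np.linalg.norm(L(226,115,143)-L(474,115,143)),'diam TB',np.linalg.norm(L(350,238,143)-L(350,-2,143)),((L(350,238,143)+L(350,-2,143))/2).round(1))
tip=L(352,182,184.1); print('tip',tip.round(1), 'tool', (Rt.T@(tip-pp)).round(1))
cs,ps,ds=load('s13')
S=lambda a,b,z:atz(cs,*g(a,b,150,120,5),z)
t=S(237,342,184.1); m=S(247,387,143); print('scene tip',t.round(1),'mouth',m.round(1),'diff',(t-m).round(1))
crop(ps,188,182,208,208,25,'s13e.png'); crop(p,235,165,275,195,18,'w13e.png')
E
```

```text
[593.3 -50.6 526.3]
w lateral [593.7 -50.4 143. ] 32.22063614321982 diam TB 31.813028070718428 [593.4 -49.9 143. ]
tip [593.8 -51.2 184.1] tool [342.2  -0.   -0.7]
scene tip [590.6 -49.3 184.1] mouth [590.2 -48.9 143. ] diff [ 0.4 -0.5 41.1]
```

View pics/s13e.png

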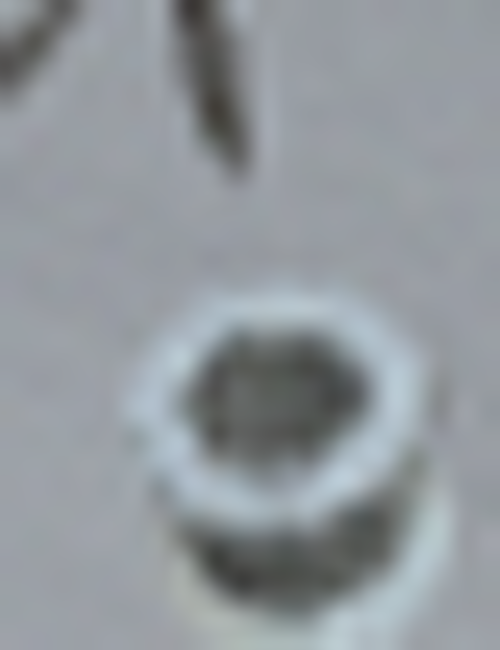

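View pics/w13e.png

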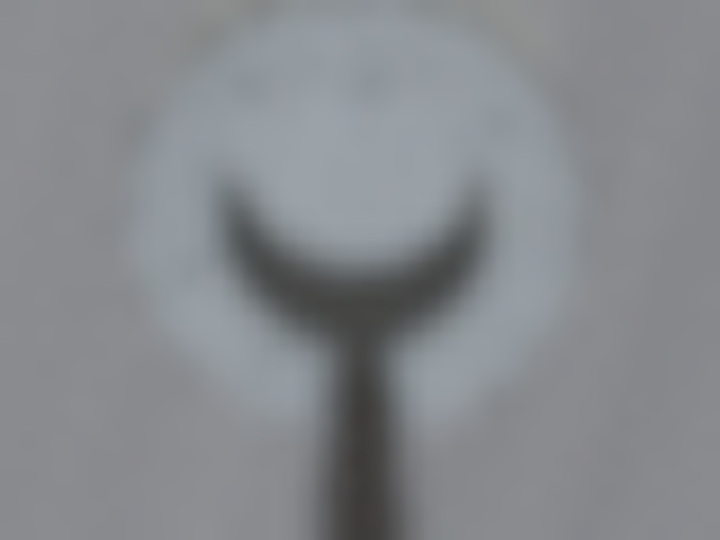

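Emit:
{"api": "move_arm", "payload": {"targets": [{"travel": [0.5,0,0.05],"delta_rot": [0,0,0]},{"travel": [1.3,0,0.05],"delta_rot": [0,0,0]},{"travel": [2.1,0,0.05],"delta_rot": [0,0,0]},{"travel": [2.8,0,0.05],"delta_rot": [0,0,0]},{"travel": [3,0,0.05],"delta_rot": [0,0,0]},{"travel": [3,0,0.05],"delta_rot": [0,0,0]},{"travel": [3,0,0.05],"delta_rot": [0,0,0]}]}}

```text
time_s: 19.0
eef_pos: [593.3, -49.7, 496.4]
tool_rot: [-0.359, 0.609, -0.359, -0.609]
wrist_force: [-0.2, -0.8, -1.3]
opening: 0.284
```

```bash
python3 - <<'E'
from h import *
o=observe();print(o['time_s'],o['opening']*91,o['wrist_force']); plan([(593.2,-50.1,415.2,-151)])
ci,p,d=snap('w14'); crop(p,220,165,290,225,10,'w14c.png')
cs,p,d=snap('s14','scene'); crop(p,180,150,215,210,10,'s14c.png')
pt,dt=None,None
ct,p,d=snap('t14','top'); crop(p,230,110,310,170,8,'t14c.png')
E
```

```text
19.0 25.87930222628431 [-0.21689364 -0.81632395 -1.27773223]
at [593.3 -49.7 496.4] jaw -150.98
travel cm [ 8.12  0.03 -0.02] rot [ 0.02 -0.01  0.02]
```

View pics/w14c.png

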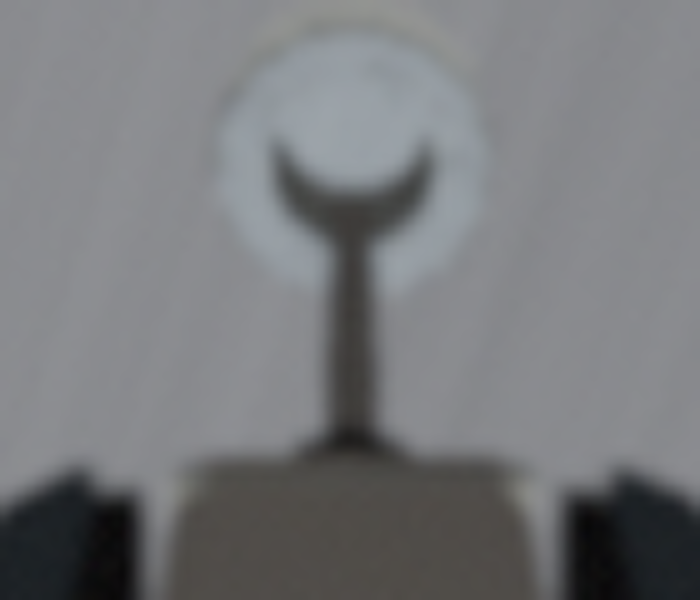

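View pics/s14c.png

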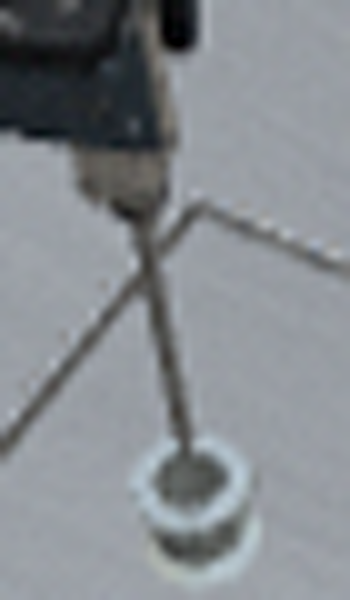

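View pics/t14c.png

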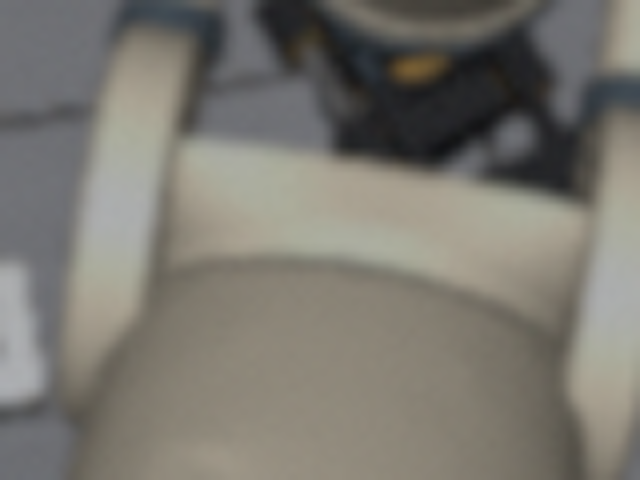

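```bash
python3 - <<'E'
from h import *
cs,ps,ds=load('s14')
S=lambda a,b,z:atz(cs,*g(a,b,180,150,10),z)
t=S(187,450,154.2); m=S(193,481,143); print('scene tip-mouth',(t-m).round(1),m.round(1))
cw=wc(load('w14')[0]); L=lambda a,b,z:atz(cw,*g(a,b,220,165,10),z)
print(((L(220,165,143)+L(486,165,143))/2).round(1),((L(352,300,143)+L(352,30,143))/2).round(1),np.linalg.norm((L(352,300,143)-L(352,30,143))))
print('tip',L(352,240,154.2).round(1),pose()[0].round(1))
E
```

```text
scene tip-mouth [-1.5 -1.9 11.2] [592.  -47.7 143. ]
[593.6 -49.7 143. ] [593.6 -49.5 143. ] 33.1421058436336
tip [590.6 -44.  154.2] [593.3 -49.7 496.5]
```

```bash
python3 - <<'E'
from h import *
cs,ps,ds=load('s14')
m=atz(cs,*g(193,481,180,150,10),143)
for h in (0,11.2,121,100): print(h,((proj(cs,m+[0,0,h])-[180,150]+.5)*10-.5).round(1))
m2=atz(cs,*g(192,479,180,150,10),143)
for h in (0,11.2,121,100): print(h,((proj(cs,m2+[0,0,h])-[180,150]+.5)*10-.5).round(1))
E
```

```text
0 [193. 481.]
11.2 [188.3 457. ]
121 [137.8 199.6]
100 [148.1 252.1]
0 [192. 479.]
11.2 [187.3 455. ]
121 [136.7 197.5]
100 [147.1 250. ]
```

Emit:
{"api": "move_arm", "payload": {"targets": [{"travel": [0.5,0,0],"delta_rot": [0,0,0]},{"travel": [1.2,0,0],"delta_rot": [0,0,0]},{"travel": [1.9,0,0],"delta_rot": [0,0,0]},{"travel": [2.6,0,0],"delta_rot": [0,0,0]},{"travel": [3.0,0,0],"delta_rot": [0,0,0]},{"travel": [3.0,0,0],"delta_rot": [0,0,0]},{"travel": [3.0,0,0],"delta_rot": [0,0,0]}]}}

```text
time_s: 19.85
eef_pos: [593.3, -49.7, 466.3]
tool_rot: [-0.359, 0.609, -0.359, -0.609]
wrist_force: [-0.1, 0.4, -0.7]
opening: 0.28
```

```bash
python3 - <<'E'
from h import *
o=observe();print(o['time_s'],o['opening']*91,o['wrist_force']); plan([(593.2,-50,415.2,-151)])
ci,p,d=snap('w15'); crop(p,220,175,290,235,10,'w15c.png')
cs,p,d=snap('s15','scene'); crop(p,180,150,215,210,10,'s15c.png')
E
```

```text
19.85 25.434981035415714 [-0.06003621  0.38557147 -0.69769864]
at [593.3 -49.7 466.3] jaw -150.99
travel cm [ 5.11  0.02 -0.02] rot [0.01 0.   0.  ]
```

View pics/w15c.png

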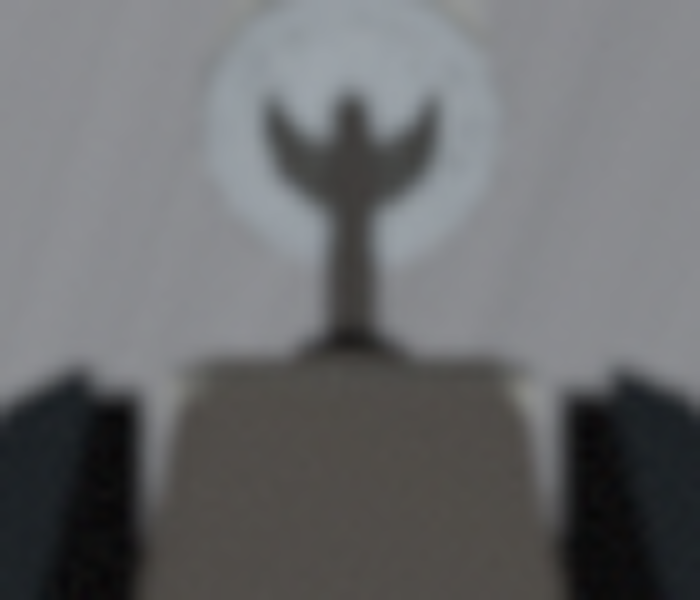

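View pics/s15c.png

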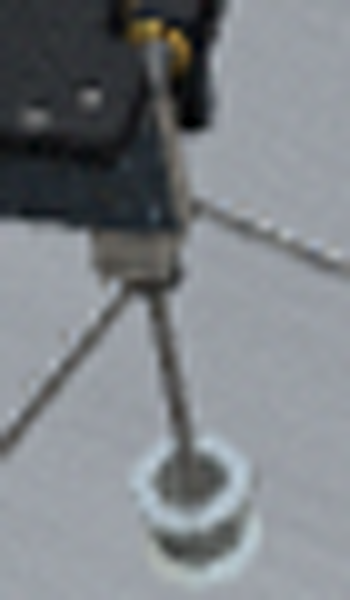

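```bash
python3 - <<'E'
from h import *
cw=wc(load('w15')[0]); L=lambda a,b,z:atz(cw,*g(a,b,220,175,10),z)
print('tip',L(352,92,124.2).round(1),L(352,98,124.2).round(1),pose()[0].round(1))
print('bore lat',((L(263,130,143)+L(441,130,143))/2).round(1),'outer lat',((L(205,125,143)+L(498,125,143))/2).round(1),'outer TB',((L(352,270,143)+L(352,-15,143))/2).round(1))
E
```

```text
tip [593.3 -49.1 124.2] [592.9 -48.5 124.2] [593.4 -49.8 466.6]
bore lat [593.3 -49.3 143. ] outer lat [593.7 -49.7 143. ] outer TB [593.4 -49.3 143. ]
```

Emit:
{"api": "move_arm", "payload": {"targets": [{"travel": [0.4,0,0],"delta_rot": [0,0,0]},{"travel": [1.0,0,0],"delta_rot": [0,0,0]},{"travel": [1.7,0,0],"delta_rot": [0,0,0]},{"travel": [2.4,0,0],"delta_rot": [0,0,0]},{"travel": [3.1,0,0],"delta_rot": [0,0,0]},{"travel": [3.8,0,0],"delta_rot": [0,0,0]},{"travel": [4.5,0,0],"delta_rot": [0,0,0]},{"travel": [5.0,0,0],"delta_rot": [0,0,0]},{"travel": [5.1,0,0],"delta_rot": [0,0,0]},{"travel": [5.1,0,0],"delta_rot": [0,0,0]},{"travel": [5.1,0,0],"delta_rot": [0,0,0]},{"travel": [5.1,0,0],"delta_rot": [0,0,0]}]}}

```text
time_s: 21.15
eef_pos: [593.3, -49.7, 415.6]
tool_rot: [-0.359, 0.61, -0.359, -0.609]
wrist_force: [-0.5, 0.6, -0.3]
opening: 0.283
```

```bash
python3 - <<'E'
from h import *
o=observe();print(o['time_s'],o['opening']*91,o['wrist_force']); plan([(593.2,-50,415.2,-151)])
ci,p,d=snap('w16'); crop(p,210,155,300,235,8,'w16c.png'); print(abs(observe()['qd']).max())
cs,p,d=snap('s16','scene'); crop(p,170,130,280,240,6,'s16c.png')
E
```

```text
21.15 25.786373810713467 [-0.54853419  0.56768976 -0.31424327]
at [593.3 -49.7 415.6] jaw -150.99
travel cm [ 0.04  0.03 -0.02] rot [ 0.01 -0.02  0.03]
0.001897449250645397
```

View pics/w16c.png

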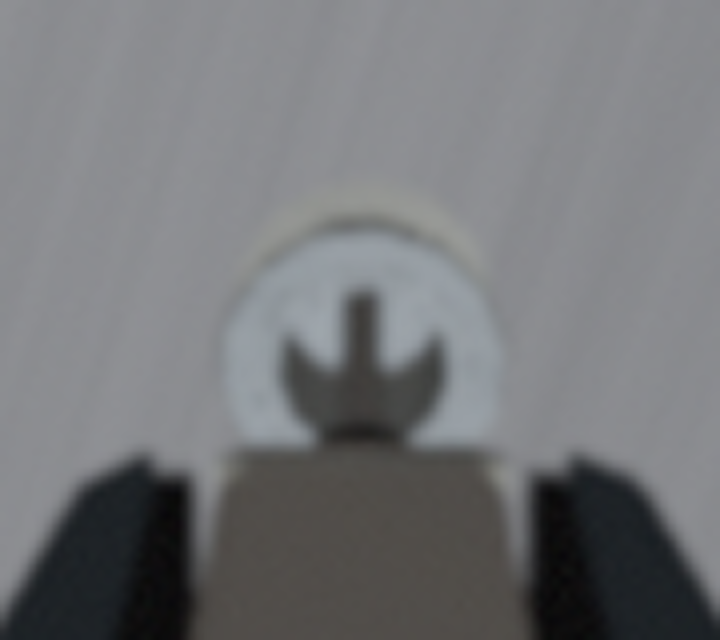

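View pics/s16c.png

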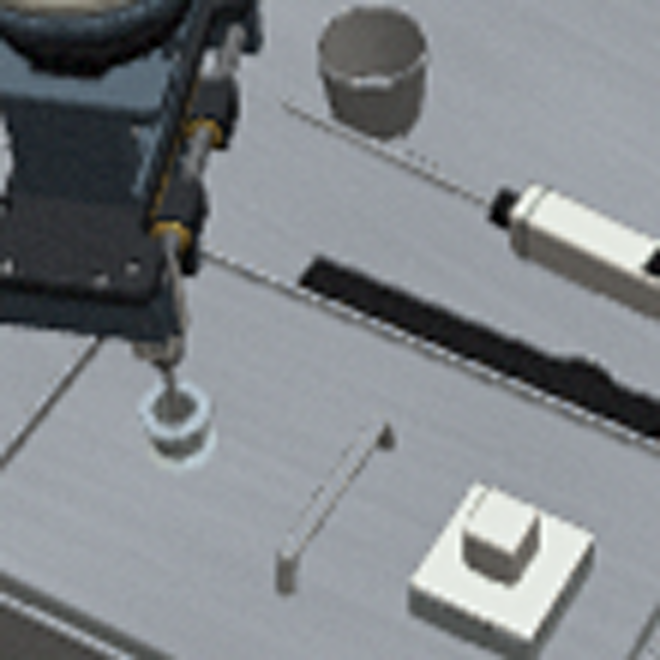

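```bash
python3 - <<'E'
from h import *
cw=wc(load('w16')[0]); L=lambda a,b,z:atz(cw,*g(a,b,210,155,8),z)
print('tip',L(362,290,73.5).round(1),'bore lat',((L(281,350,143)+L(446,350,143))/2).round(1),'outer',((L(225,360,143)+L(502,360,143))/2).round(1),'outer top',L(362,230,143).round(1),pose()[0].round(1))
t=L(362,230,143); a=np.radians(-151); zt=np.array([np.sin(a),-np.cos(a),0]); print('centre from top edge r16.5',(t+16.5*zt).round(1))
E
```

```text
tip [589.3 -41.8  73.5] bore lat [594.5 -51.7 143. ] outer [593.9 -50.6 143. ] outer top [601.5 -64.  143. ] [593.3 -49.7 415.5]
centre from top edge r16.5 [593.5 -49.6 143. ]
```

```bash
python3 - <<'E'
from h import *
o=observe();print(o['time_s'],o['opening']*91,o['wrist_force'],abs(o['qd']).max()); print(close_job())
E
```

```text
21.25 25.940932976098733 [-0.50930575  0.28039448 -1.20740701] 0.0011274780141852401
the job is handed in; nothing more can be done
None
```

The stopper is fully home in the filling port and let go. The thermometer is held still in the probe port, and I handed the job in at 21.25 s; no verdict is reported.

**Stopper:** I pressed it to about 32 N and its height stopped changing, with the origin at about 113 mm. After release, depth readings put the flange top at about 143 mm, which matches fully home. It sits parallel to the collar.

**Thermometer:**
- **Position:** it came straight out of the rack and went down through the port on the bore axis. The tip was within about 1 mm of that axis when I last saw it, at about 124 mm height. The final tip height is about 73 mm, worked out from the arm's height.
- **Contact and grip:** the wrist force stayed near zero on the way down, so I saw no sign of contact. The grip holds about 26 mm of handle with no slip between pictures.

**Checks that disagreed:**
- **Wrist camera:** its calibration was off by about (-1.4, -1.1) mm, which I solved for and corrected.
- **Scene camera:** it read up to 9 mm away from the wrist camera in y, so I used it only for relative checks.
- **Final tip view:** the last wrist picture can't show the tip, because the port rim hides it. A reading there came out 8 mm off axis, and I put that down to the rim, not the stem.

The two larger thermometers were upright in the first picture and lay on the table in a later one. I never aimed the arm at them. I had no time-stamped view of the fall, so I can't say what caused it.

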